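# Refit a yacht winch drum, rocking it until the gear meshes

## Robot

A 7-joint arm with a two-finger parallel gripper is mounted at the origin on the work surface. World frame = base frame: x ahead of the robot, y to its left, z up, the work surface at z = 0. Lengths are in m, angles in rad, forces in N, time in s.
With the tool pointing down it reaches from about 0.4 to 0.85 m from the base axis. Payload 10.4 kg.
Tool frame: the origin (TCP) lies midway between the tips of the shut fingers; the grasp point (between the pads) lies 19 mm behind it; z points along the fingers, y is the direction in which the jaws open and shut (so a half turn about z gives the same grasp; the last joint's range is limited). The gripper opens to 85 mm and grips with 20 to 120 N. Pads are 22 mm wide; open, the fingers measure 114 mm over their backs; the gripper's body (76 mm by 85 mm) begins 54 mm behind the grasp point. The pads swing forward as they close: fully open they stand 13 mm farther back than shut.
Start: joints at [-1.29, 0.332, -0.065, 1.46, 0.022, 1.35, -0.088], TCP at [0.187, 0.596, 0.231] pointing down, gripper open.
Joint ranges: [-2.6, 2.6], [-0.5, 2.12], [-1.47, 1.34], [0.16, 2.42], [-1.27, 4.41], [0.06, 2.06], [-2.6, 2.6]. Speed limits (rad/s): [2.22, 2.22, 2.79, 2.79, 3.14, 3.14, 3.14].

## Interface

Orientations are given as a unit quaternion [x, y, z, w].
In Python, from workcell import manip, viewer gives the robot as it stands.
- The arm moves only by the tool move_arm, never from a script. Its argument "deltas" is a list of rows, each a list of 7 numbers: the shift along the tool's x, y, z in m, then the turn, a rotation vector about the tool's x, y, z in degrees, then the opening, from -1 (shut) to 1 (fully open). In form: [[dx, dy, dz, wx, wy, wz, gripper], ...]. A call has 1 to 10 rows; each row shifts and turns the commanded pose from where the row before left it, along the tool's axes as they then stand; what a row does not reach is not made up. A row lasts 1/8 s, in which the tool goes at most 62.5 mm and 10.7 degrees, less where a joint would pass 70% of its speed; a pose out of reach is approached as far as the arm can. A call with a gripper value outside its range is refused whole. The fingers move at their own pace and stop on an object; "force" is the grip in N (left out, the last holds). Time passes only in rows, so rows that do not move let the fingers close. It gives the time, the measured TCP pose, the force and the opening at its end, in the units of the state.
- manip.get_obs(): the state, without advancing time (a new reading comes with each control period).
- viewer.camera(name): name is "side" or "top"; returns (picture, depth): 384x512x3 uint8, red, green, blue; 384x512 float32, m along the optical axis (not along the pixel's ray), 0 where there is no reading.
- viewer.calibration(name): a dict with "fx", "fy", "cx", "cy" (pixels), "R" (3x3) and "t" (3): a world point X has camera coordinates R X + t. Camera axes: x right, y down, z forward; pixel columns grow to the right and rows downward; lengths in m; the calibration is good to about 2 mm. A picture is of the moment at which its call begins. calibration takes no time and is no camera call.
- manip.hand_in(): hands the job in, once; it reports no verdict.
The state is a dict: "clock": time; "joint_pos": joint angles; "joint_velocities": joint speeds; "tau": joint torques, N m; "position": TCP position; "ee_rot": TCP orientation; "ft_force": force on the tool from outside, world axes, zero at the start; "torque": the same for the moment, N m; "grip_width": opening from 0.0 (shut) to 1.0 (fully open).
Only numpy, scipy, OpenCV 4.12 (cv2) and the standard library are available. Lean on these libraries where they do the work, as an engineer would, in place of code of your own. Each camera call takes 0.05 s, during which the arm holds its last target.

## Task

Put the drum back on the stripped yacht winch: lower it over the stem, and where its inner gear meets the brass pinions do not force or drop it, but rock it to and fro under a light hand until the teeth mesh and it can be eased down fully home. Then turn the drum about a quarter turn clockwise (seen from above) to see that it drives the pinions, and let go. Leave the other things on the ledge alone.

Things in the scene. Friction and masses are not known exactly. Their poses are not given: they have to be found in the camera images.
- drum_center (a point): Loose steel winch drum standing on the ledge, skirt down, 96 mm high, 0.5 to 0.8 kg. This point: on its axis, half-way up (48 mm over its underside), z up along the axis. Skirt 112 mm across (104 inside), 22 mm high, tapering in to 42 mm up; waist 54 to 56 mm across, 42 to 70 mm up. A 36 mm bore runs from 22 mm over the underside to the top. The ledge is at height 0.
- drum_crown (a point): Middle of the drum's straight round crown, the place to grip: 62 mm across, 17 mm high (79 to 96 mm over the underside), on the axis, 39.5 mm above drum_center.
- drum_gear (a point): On the drum's axis, 7 mm over its underside, 41 mm below drum_center: middle of the gear inside the hollow skirt: 24 brass teeth pointing inward, 12 mm high (1 to 13 mm over the underside), 15 degrees (12.6 mm) apart, 5 mm thick. Where the teeth stand is not marked outside.
- winch: Stripped two-speed yacht winch, fixed to the ledge; origin on the ledge under the stem's axis, z up. Round teak pad 150 mm across, 18 mm high; steel flange 126 mm across, up to 30 mm; boss 52 mm across, up to 53 mm, on which the drum's web comes to rest; then the stem, 34 mm across. Greased. Pressing drum and winch together with over 35 N in all spoils the teeth.
- stem_top (a point): Centre of the stem's top, 125 mm above the ledge; the stem tapers to 25 mm across over its last 13 mm. To pass over it the drum's centre must be 72 mm or more above drum_home.
- drum_home (a point): Point on the stem's axis, 79 mm above the ledge, where drum_center lies when the drum is fully home. If teeth stand on teeth the drum stops 12 mm higher. They mesh in about a fifth of all angles (about 3 degrees in every 15).
- pinion (a joint): Turn of one of the two brass pinions that stand opposite each other beside the boss, geared together; rad, growing clockwise from above, unlimited, starts within half a tooth of 0. 8 teeth, 38 mm across, top 44 mm over the ledge, axes 32 mm from the stem's. Meshed, they turn the way the drum turns, 3 times as far; this takes 0.3 to 0.5 N m at the drum. The reading does not tell where the drum's teeth stand.
- key_bowl: Bystander: round blue ceramic key bowl, 124 mm across, 50 mm high; origin at the centre of its underside.
- flask_lid: Bystander: stainless steel flask lid standing mouth down, 70 mm across, 54 mm high; origin at the centre of its underside.
- pillbox: Bystander: yellow plastic flip-top pillbox, 60 by 94 by 24 mm; origin at the centre of its underside.
- keys: Bystander: three keys on a steel split ring lying flat, about 75 mm long, 3 mm thick; origin at the centre of the ring on the ledge, the keys fan out along its x axis.
Mind the look-alikes: they are no part of the job. Leave any orange look-alike of the winch alone.

How it is judged:
On the way, in this order (a step that is already met when the one before it is completed fails the run):
1. the drum is over the stem, meshed and fully home (horizontal distance between drum_center and drum_home below 0.004 m and z of drum_center in the frame of drum_home below 0.002 m and angle between drum_center's own z axis and vertical below 0.06 rad), for 0.2 s.
2. turning the drum clockwise has driven the pinions round (about a sixth of a turn of the drum is enough) (value of joint pinion above 2.6 rad), for 0.2 s.
At the end, for the whole second after the job is handed in: The drum sits upright on the winch, fully home (its centre within 2 mm in height and 4 mm sideways of drum_home, tilted under 0.06 rad), the pinion reads over 2.6 rad, driven clockwise by the drum, and is at rest; nothing is held (all of step 1 and value of joint pinion above 2.6 rad and velocity of joint pinion between -0.1 and 0.1 rad/s); the robot touches nothing.
It fails at once if drum and winch were pressed or knocked together with more than 35 N (contact force between drum and winch above 35 N).
It fails at once if a bystander (key bowl, flask lid, pillbox or keys) was shifted by more than 15 mm (distance of any of key_bowl, flask_lid, pillbox, keys from where it was at the start of the episode above 0.015 m).
It also fails if it takes over 67 s, if anything falls off the work surface, if the arm or the gripper's body presses on something with over 40 N, if the wrist force passes 120 N, or if a joint passes its speed limit or range.

## Working session

There is one attempt and no reset: what is moved stays moved. The work goes in short steps, Python scripts to look and compute and a tool call to move; the robot and the scene stay as the last step left them, time stands still between calls to the robot, and variables do not carry over. Pictures are saved under pics/ and viewed, and the job is handed in when it is done.

Besides the shell and the picture viewer there is one more tool, called after "Emit:" as name(argument=value, ...), one argument or row to a line, values as JSON. move_arm: Moves the arm, as the interface text tells. Its arguments: {"type":"object","properties":{"deltas":{"type":"array"},"force":{"type":"number"}},"required":["deltas"]}

```bash
mkdir -p pics; ls
python3 - <<'E'
from workcell import manip, viewer
import cv2,numpy as np
print(manip.get_obs())
for n in("side","top"):
    im,d=viewer.camera(n); np.save(f"pics/{n}0.npy",d); cv2.imwrite(f"pics/{n}0.png",im[:,:,::-1]); print(n,viewer.calibration(n))
E
```

```text
pics
{'clock': 0.0, 'joint_pos': array([-1.28957086,  0.33286199, -0.06469744,  1.46095401,  0.02161487,
        1.34991142, -0.08848982]), 'joint_velocities': array([0.00080893, 0.00023187, 0.00040179, 0.00098726, 0.00165435,
       0.0006589 , 0.00018669]), 'tau': array([-1.57553668e-04, -6.25459170e+01,  4.88416920e-02, -3.91602981e+01,
        1.62283442e-02,  1.01063296e-02,  2.80308385e-06]), 'position': array([0.18687986, 0.59600337, 0.23051605]), 'ee_rot': array([ 1.51313114e-01,  9.88485622e-01, -7.16206324e-04, -6.74486841e-05]), 'ft_force': array([-0.40682738,  0.20330575, -0.48474096]), 'torque': array([-0.05188394, -0.01988346,  0.00550575]), 'grip_width': 1.0022055615785528}
side {'fx': 358.65318412240003, 'fy': 358.65318412240003, 'cx': 255.041472446065, 'cy': 196.82724989473564, 'R': array([[ 0.85828011, -0.51312245,  0.00778522],
       [-0.27694111, -0.47589393, -0.83476259],
       [ 0.43204036,  0.71430408, -0.550555  ]]), 't': array([-0.48716712,  0.23142046,  0.67291925])}
top {'fx': 434.66259195868116, 'fy': 434.66259195868116, 'cx': 254.9725474152604, 'cy': 194.38023549850743, 'R': array([[ 0.00677174, -0.99996542, -0.00482658],
       [-0.99601497, -0.00631558, -0.08896229],
       [ 0.08892873,  0.00540978, -0.9960233 ]]), 't': array([-0.01417287,  0.54884203,  1.48128649])}
```

View pics/side0.png

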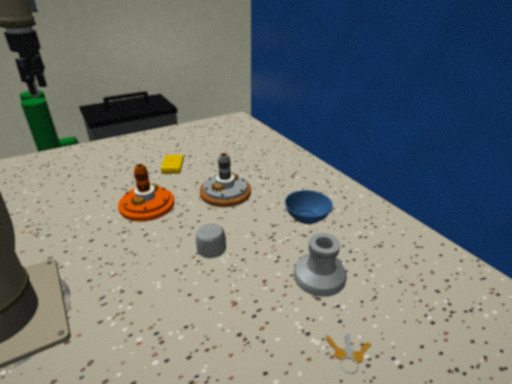

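View pics/top0.png

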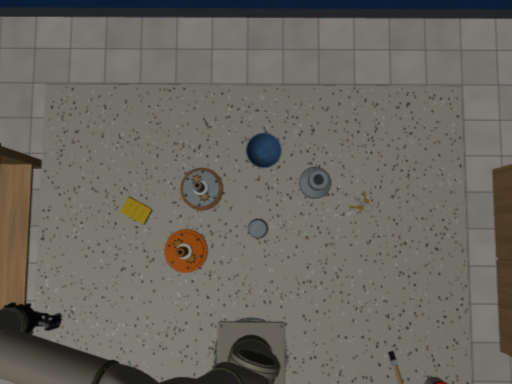

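The top picture shows a grey winch on a teak pad at about (201,188) and an all-orange winch at (186,250). In the side picture they are at (225,185) and (147,195). The grey one on teak matches the description and the orange one is the look-alike. The steel drum is at top (316,181), side (320,265). I'll confirm with enlarged crops.

Run:
```python
import cv2,numpy as np
t=cv2.imread("pics/top0.png"); s=cv2.imread("pics/side0.png")
f=lambda im,x,y,w,h,k:cv2.resize(im[y:y+h,x:x+w],None,fx=k,fy=k,interpolation=cv2.INTER_CUBIC)
a=f(t,170,155,64,64,6); b=f(t,285,150,64,64,6)
c=f(s,190,145,70,64,6)[:, :384];d=f(s,285,230,70,70,6)[:384,:384]
c=f(s,193,147,64,64,6);d=f(s,288,231,64,64,6)
cv2.imwrite("pics/crop0.png",np.hstack([a,b])); cv2.imwrite("pics/crop1.png",np.hstack([c,d]))
```

```text
(no output)
```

View pics/crop0.png

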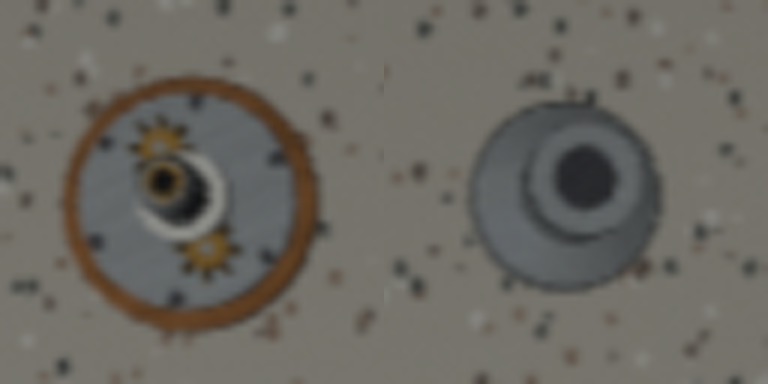

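View pics/crop1.png

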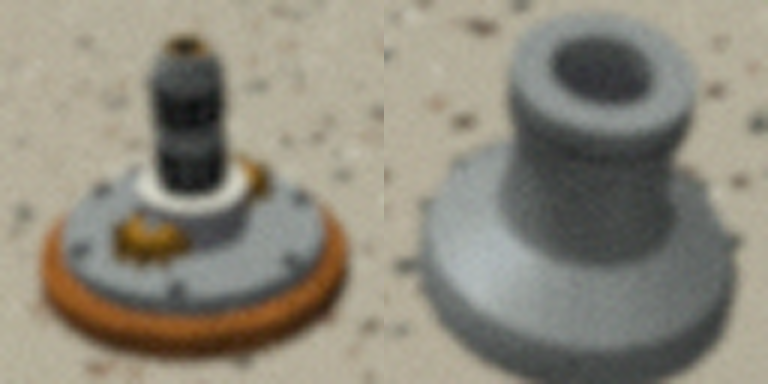

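Confirmed. The winch to use is the grey flange on the brown teak pad with brass pinions, top (201,188). The drum is the grey one at top (316,181). Now I'll measure.

```bash
cat > h.py <<'E'
import numpy as np,cv2
from workcell import manip,viewer
def cloud(n,d):
    c=viewer.calibration(n);v,u=np.mgrid[:d.shape[0],:d.shape[1]]
    P=np.stack([(u-c['cx'])/c['fx']*d,(v-c['cy'])/c['fy']*d,d],-1)
    W=(P-c['t'])@c['R']; W[d==0]=np.nan
    return W
def proj(n,X):
    c=viewer.calibration(n);p=np.asarray(X)@c['R'].T+c['t']
    return np.stack([c['fx']*p[...,0]/p[...,2]+c['cx'],c['fy']*p[...,1]/p[...,2]+c['cy']],-1)
def ray(n,u,v,z):
    c=viewer.calibration(n);d=c['R'].T@np.array([(u-c['cx'])/c['fx'],(v-c['cy'])/c['fy'],1]);o=-c['R'].T@c['t']
    return o+d*(z-o[2])/d[2]
def circ(x,y,z,r,k=72):
    a=np.linspace(0,2*np.pi,k,endpoint=False);return np.stack([x+r*np.cos(a),y+r*np.sin(a),np.full(k,z)],-1)
def fitgrad(n,gray,circs,x0,step=0.0005,rng=0.012):
    # circs: (z,r) ; maximise mean abs radial gradient
    best=None
    g=cv2.GaussianBlur(gray.astype(np.float32),(0,0),0.8)
    for x in np.arange(x0[0]-rng,x0[0]+rng,step):
        for y in np.arange(x0[1]-rng,x0[1]+rng,step):
            s=0
            for z,r in circs:
                a=proj(n,circ(x,y,z,r-.002));b=proj(n,circ(x,y,z,r+.002))
                f=lambda p:cv2.remap(g,p[:,0].astype(np.float32)[None],p[:,1].astype(np.float32)[None],cv2.INTER_LINEAR)
                s+=abs((f(a)-f(b)).mean())
            if best is None or s>best[0]: best=(s,x,y)
    return best
E
python3 - <<'E'
from h import *
for n in("side","top"):
    d=np.load(f"pics/{n}0.npy");W=cloud(n,d)
    for nm,(u,v),r in(("drum",(320,265) if n=="side" else (316,181),40),("winch",(225,185) if n=="side" else(201,188),40)):
        p=W[v-r:v+r,u-r:u+r].reshape(-1,3);p=p[~np.isnan(p[:,0])]
        print(n,nm,"ledge z",np.median(p[:,2]),[ (z,(q:=p[abs(p[:,2]-z)<.005]).shape[0],q[:,:2].mean(0).round(4),((q.max(0)+q.min(0))/2)[:2].round(4)) for z in(.03,.096,.12)], p[:,2].max())
    g=cv2.imread(f"pics/{n}0.png")
    for nm,uv,cs in(("drum",(318,179) if n=="top" else (322,245),[(.096,.031),(.022,.056)]),("winch",(201,188) if n=="top" else (225,188),[(.018,.075),(.03,.063)])):
        x0=ray(n,*uv,.096 if nm=="drum" else .02)
        for ch in (0,1,2): print(n,nm,x0.round(4),[fitgrad(n,g[:,:,ch],[c],x0,.001) for c in cs],fitgrad(n,g[:,:,ch],cs,x0,.001))
for uv in((196.8,185),):print("stemtop",ray("top",*uv,.125))
E
```

```text
<stdin>:6: RuntimeWarning: Mean of empty slice.
  ret = um.true_divide(
Traceback (most recent call last):
ValueError: zero-size array to reduction operation maximum which has no identity
```

Run:
```python
from h import *
for n in("side","top"):
    d=np.load(f"pics/{n}0.npy");W=cloud(n,d)
    for nm,(u,v),r in(("drum",(320,265) if n=="side" else (316,181),40),("winch",(225,185) if n=="side" else(201,188),40)):
        p=W[v-r:v+r,u-r:u+r].reshape(-1,3);p=p[~np.isnan(p[:,0])]
        for z in(.03,.096,.12):
            q=p[abs(p[:,2]-z)<.005]
            if len(q): print(n,nm,np.median(p[:,2]).round(4),z,len(q),q[:,:2].mean(0).round(4),((q.max(0)+q.min(0))/2)[:2].round(4),(q.max(0)-q.min(0))[:2].round(3),"zmax",p[:,2].max().round(4))
    g=cv2.imread(f"pics/{n}0.png")
    for nm,uv,cs in(("drum",(318,179) if n=="top" else (322,245),[(.096,.031),(.022,.056)]),("winch",(201,188) if n=="top" else (225,188),[(.018,.075),(.03,.063)])):
        x0=ray(n,*uv,.096 if nm=="drum" else .02)
        for ch in (0,2): print(n,nm,x0.round(4),*[np.round(t,4) for t in [fitgrad(n,g[:,:,ch],[c],x0,.001) for c in cs]],np.round(fitgrad(n,g[:,:,ch],cs,x0,.001),4))
print("stemtop",ray("top",196.8,185,.125))
```

```text
side drum 0.0023 0.03 561 [ 0.5826 -0.2362] [ 0.5945 -0.2242] [0.095 0.096] zmax 0.0994
side drum 0.0023 0.096 437 [ 0.5943 -0.2243] [ 0.5962 -0.2215] [0.062 0.064] zmax 0.0994
side winch 0.0022 0.03 535 [0.5651 0.1563] [0.5722 0.1737] [0.125 0.123] zmax 0.1293
side winch 0.0022 0.096 40 [0.5669 0.1645] [0.5703 0.1717] [0.028 0.03 ] zmax 0.1293
side winch 0.0022 0.12 46 [0.5681 0.1662] [0.5708 0.1718] [0.027 0.027] zmax 0.1293Traceback (most recent call last):
  File "<stdin>", line 12, in <module>
  File "h.py", line 24, in fitgrad
    a=proj(n,circ(x,y,z,r-.002));b=proj(n,circ(x,y,z,r+.002))
                                   ~~~~^^^^^^^^^^^^^^^^^^^^^^
  File "h.py", line 9, in proj
    c=viewer.calibration(n);p=np.asarray(X)@c['R'].T+c['t']
ValueError: time passes only in moves, steps and waits
```

```bash
python3 - <<'E'
from workcell import viewer
import pickle
pickle.dump({n:viewer.calibration(n) for n in("side","top")},open("cal.pkl","wb"))
E
sed -i 's/viewer.calibration(n)/CAL[n]/; s/^from workcell.*/&\nimport pickle; CAL=pickle.load(open("cal.pkl","rb"))/' h.py
python3 - <<'E'
from h import *
for n in("side","top"):
    d=np.load(f"pics/{n}0.npy");W=cloud(n,d)
    for nm,(u,v),r in(("drum",(320,265) if n=="side" else (316,181),40),("winch",(225,185) if n=="side" else(201,188),40)):
        p=W[v-r:v+r,u-r:u+r].reshape(-1,3);p=p[~np.isnan(p[:,0])]
        for z in(.03,.096,.12):
            q=p[abs(p[:,2]-z)<.005]
            if len(q) and n=="top": print(n,nm,np.median(p[:,2]).round(4),z,len(q),q[:,:2].mean(0).round(4),((q.max(0)+q.min(0))/2)[:2].round(4),(q.max(0)-q.min(0))[:2].round(3),"zmax",p[:,2].max().round(4))
    g=cv2.imread(f"pics/{n}0.png")
    for nm,uv,cs in(("drum",(318,179) if n=="top" else (322,245),[(.096,.031),(.022,.056)]),("winch",(201,188) if n=="top" else (225,188),[(.018,.075),(.03,.063)])):
        x0=ray(n,*uv,.096 if nm=="drum" else .02)
        for ch in (0,2): print(n,nm,x0.round(4),*[np.round(t,4) for t in [fitgrad(n,g[:,:,ch],[c],x0,.001) for c in cs]],np.round(fitgrad(n,g[:,:,ch],cs,x0,.001),4))
print("stemtop",ray("top",196.8,185,.125))
E
```

```text
side drum [ 0.5873 -0.2251  0.096 ] [18.863   0.5843 -0.2331] [18.3339  0.5833 -0.2331] [37.1441  0.5833 -0.2331]
side drum [ 0.5873 -0.2251  0.096 ] [24.2439  0.5843 -0.2321] [27.053   0.5833 -0.2331] [51.1235  0.5843 -0.2321]
side winch [0.5701 0.1728 0.02  ] [21.8721  0.5641  0.1608] [12.5197  0.5671  0.1678] [33.5443  0.5641  0.1618]
side winch [0.5701 0.1728 0.02  ] [15.5889  0.5641  0.1608] [10.8669  0.5661  0.1628] [24.78    0.5651  0.1608]
top drum 0.0005 0.03 229 [ 0.5943 -0.1999] [ 0.6312 -0.1748] [0.18  0.184] zmax 0.104
top drum 0.0005 0.096 167 [ 0.5939 -0.2177] [ 0.5934 -0.2177] [0.058 0.063] zmax 0.104
top winch 0.0015 0.03 647 [0.5682 0.1778] [0.5716 0.1788] [0.13  0.128] zmax 0.1332
top winch 0.0015 0.096 2 [0.5677 0.1728] [0.5677 0.1728] [0.031 0.008] zmax 0.1332
top winch 0.0015 0.12 41 [0.5688 0.1775] [0.5684 0.1783] [0.029 0.033] zmax 0.1332
top drum [ 0.5949 -0.219   0.096 ] [10.5771  0.5939 -0.22  ] [ 9.7014  0.5919 -0.217 ] [19.0218  0.5939 -0.219 ]
top drum [ 0.5949 -0.219   0.096 ] [ 9.6991  0.5939 -0.22  ] [15.0073  0.5919 -0.217 ] [23.3699  0.5939 -0.219 ]
top winch [0.5704 0.1775 0.02  ] [25.7394  0.5694  0.1765] [22.7743  0.5694  0.1775] [48.4447  0.5694  0.1775]
top winch [0.5704 0.1775 0.02  ] [10.8386  0.5684  0.1745] [3.6689 0.5824 0.1835] [11.7111  0.5684  0.1745]
stemtop [0.56926208 0.17757208 0.125     ]
```

Run:
```python
from h import *
out=[]
for n,boxes in(("side",[(190,145),(288,228)]),("top",[(169,155),(284,150)])):
    g=cv2.imread(f"pics/{n}0.png")
    for i,(x,y) in enumerate(boxes):
        k=6;im=cv2.resize(g[y:y+72,x:x+64],None,fx=k,fy=k,interpolation=cv2.INTER_CUBIC)
        cs=[(.569,.1765,z,r) for z,r in((.0,.075),(.018,.075),(.03,.063),(.125,.0125),(.053,.026))] if i==0 else [(.594,-.219,z,r) for z,r in((.096,.031),(.096,.018),(.022,.056),(0,.056))]
        for c in cs:
            p=(proj(n,circ(*c))-[x,y]+.5)*k
            cv2.polylines(im,[p.astype(np.int32)],True,(0,0,255),1)
        out.append(im)
cv2.imwrite("pics/ov_s.png",np.hstack(out[:2]));cv2.imwrite("pics/ov_t.png",np.hstack(out[2:]))
```

```text
(no output)
```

View pics/ov_s.png

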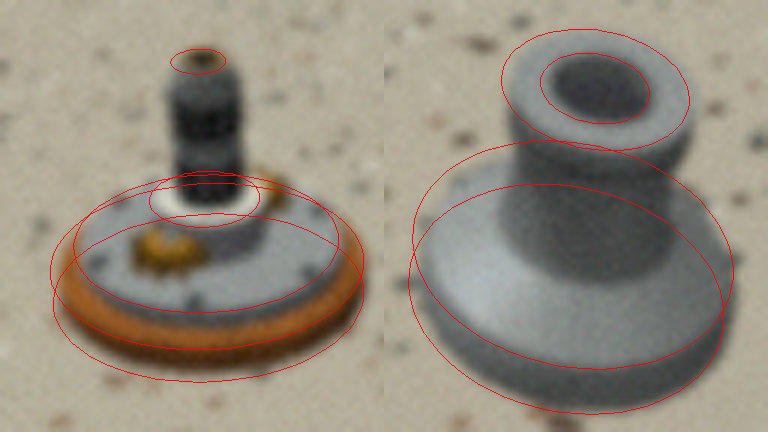

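View pics/ov_t.png

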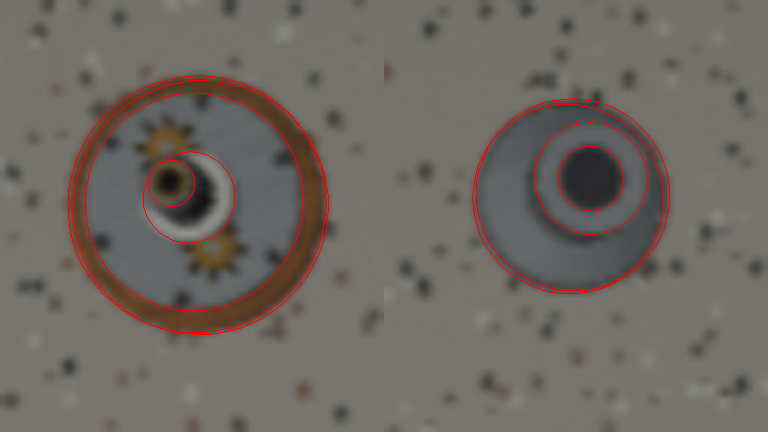

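The top overlay fits closely: drum at (0.594, -0.219), winch at (0.569, 0.1765). The side camera agrees to about 1 px, which is roughly its 2 mm calibration error. I'll move over the drum at the current height.

Emit:
move_arm(
  deltas=[
    [-0.0395,-0.041,0,0,0,0,1],
    [-0.0395,-0.041,0,0,0,0,1],
    [-0.0395,-0.041,0,0,0,0,1],
    [-0.0395,-0.041,0,0,0,0,1],
    [-0.0395,-0.041,0,0,0,0,1],
    [-0.0395,-0.041,0,0,0,0,1],
    [-0.0395,-0.041,0,0,0,0,1],
    [-0.0395,-0.041,0,0,0,0,1],
    [-0.0395,-0.041,0,0,0,0,1],
    [-0.0395,-0.041,0,0,0,0,1],
  ],
  force=30,
)

```text
clock: 1.35
position: [0.4416, 0.0852, 0.2312]
ee_rot: [0.151, 0.988, 0.0, 0.0]
ft_force: [2.0, 0.7, 0.1]
grip_width: 1.005
```

Run:
```python
from h import *
o=manip.get_obs();print({k:np.round(v,4) for k,v in o.items()})
```

```text
{'clock': np.float64(1.35), 'joint_pos': array([-0.7369, -0.086 ,  0.4255,  1.9177,  0.0365,  1.3022,  0.9446]), 'joint_velocities': array([ 0.4288,  0.1935,  0.6159, -0.182 , -0.0163, -0.0201,  1.0508]), 'tau': array([ -2.7882, -31.5044,  -3.5366, -36.9497,   0.1847,   0.4039,
        -2.2605]), 'position': array([0.4416, 0.0852, 0.2312]), 'ee_rot': array([1.512e-01, 9.885e-01, 2.000e-04, 0.000e+00]), 'ft_force': array([1.9694, 0.7132, 0.0549]), 'torque': array([ 0.0735, -0.0899,  0.0203]), 'grip_width': np.float64(1.0046)}
```

Emit:
move_arm(
  deltas=[
    [-0.0395,-0.041,0,0,0,0,1],
    [-0.0395,-0.041,0,0,0,0,1],
    [-0.0395,-0.041,0,0,0,0,1],
    [-0.0395,-0.041,0,0,0,0,1],
    [-0.0395,-0.041,0,0,0,0,1],
    [-0.0395,-0.041,0,0,0,0,1],
    [0,0,0.04,0,0,0,1],
    [0,0,0.03,0,0,0,1],
    [0,0,0,0,0,0,1],
  ],
)

```text
clock: 2.48
position: [0.5924, -0.218, 0.1589]
ee_rot: [0.151, 0.988, 0.0, -0.002]
ft_force: [0.7, -0.2, 0.7]
grip_width: 0.996
```

Run:
```python
from h import *
o=manip.get_obs();print({k:np.round(v,4) for k,v in o.items()})
im,d=viewer.camera("side");cv2.imwrite("pics/side1.png",cv2.resize(im[150:310,220:420,::-1],None,fx=3.5,fy=3.5,interpolation=cv2.INTER_CUBIC))
im,d=viewer.camera("top");cv2.imwrite("pics/top1.png",cv2.resize(im[110:250,230:400,::-1],None,fx=4,fy=4,interpolation=cv2.INTER_CUBIC))
```

```text
{'clock': np.float64(2.475), 'joint_pos': array([-0.2498,  0.465 ,  0.7075,  1.5641, -0.313 ,  1.2341,  1.7777]), 'joint_velocities': array([-0.0085, -0.0409,  0.0221, -0.0564,  0.0106,  0.0303, -0.0074]), 'tau': array([  0.7192, -55.6854,  12.3983, -34.355 ,  -0.1161,  -0.5845,
         0.1388]), 'position': array([ 0.5924, -0.218 ,  0.1589]), 'ee_rot': array([ 1.514e-01,  9.885e-01,  2.000e-04, -2.400e-03]), 'ft_force': array([ 0.6883, -0.166 ,  0.6579]), 'torque': array([ 0.0605, -0.0272,  0.0244]), 'grip_width': np.float64(0.9955)}
```

View pics/side1.png

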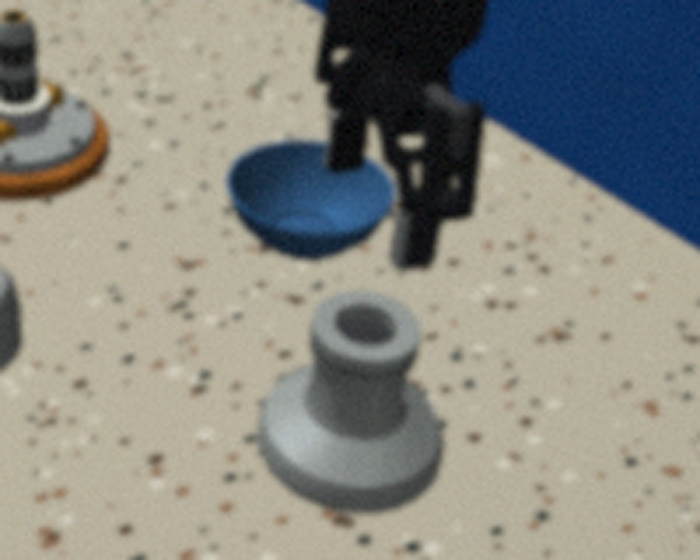

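View pics/top1.png

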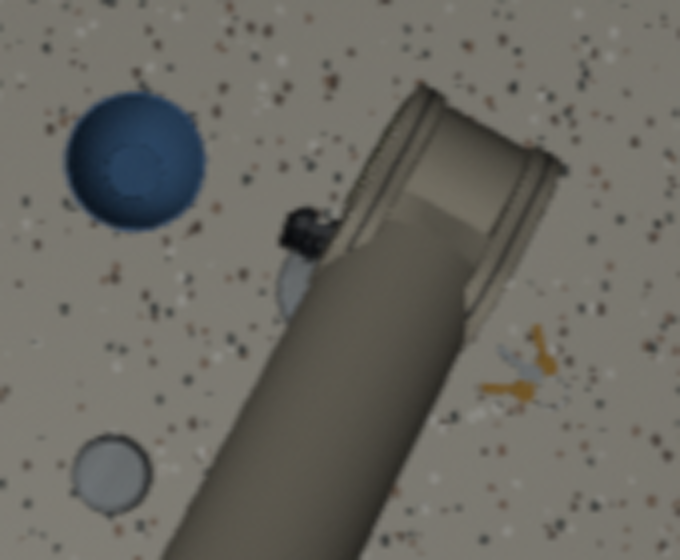

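Side crop: the fingertips at (347,165) and (412,265) straddle a point above the drum's crown, as wanted. In the top view the arm hides the drum. Next I check the fingertip projection for any offset between robot and camera, then go down.

Run:
```python
from h import *
p=np.array([.5924,-.218,.1589+.013]);y=np.array([.299,.954,0])
for w in(.0425,.050):
  print([((proj("side",p+s*w*y)-[220,150]+.5)*3.5).round(1) for s in(-1,1)])
print(((proj("side",[.594,-.219,.096])-[220,150]+.5)*3.5).round(1))
```

```text
[array([405.8, 263.9]), array([343.7, 174.1])]
[array([411.9, 272.8]), array([338.8, 167. ])]
[361.  324.2]
```

Emit:
move_arm(
  deltas=[
    [0,0,0.03,0,0,0,1],
    [0,0,0.03,0,0,0,1],
    [0,0,0.02,0,0,0,1],
    [0,0,0.015,0,0,0,1],
    [0,0,0,0,0,0,1],
    [0,0,0,0,0,0,1],
  ],
)

```text
clock: 3.32
position: [0.5944, -0.2189, 0.0673]
ee_rot: [0.151, 0.988, -0.0, 0.001]
ft_force: [0.9, -0.0, -0.1]
grip_width: 1.001
```

Run:
```python
from h import *
o=manip.get_obs();print({k:np.round(v,4) for k,v in o.items()})
im,d=viewer.camera("side");cv2.imwrite("pics/side2.png",cv2.resize(im[170:310,240:400,::-1],None,fx=4.5,fy=4.5,interpolation=cv2.INTER_CUBIC))
```

```text
{'clock': np.float64(3.325), 'joint_pos': array([-0.2148,  0.5599,  0.6604,  1.6445, -0.3811,  1.0681,  1.8245]), 'joint_velocities': array([-0.0002, -0.0038,  0.0011, -0.0022,  0.0014, -0.0003,  0.    ]), 'tau': array([-7.12000e-02, -6.08508e+01,  1.39142e+01, -3.22326e+01,
       -2.00000e-04,  7.70000e-03,  4.40000e-03]), 'position': array([ 0.5944, -0.2189,  0.0673]), 'ee_rot': array([ 1.514e-01,  9.885e-01, -1.000e-04,  7.000e-04]), 'ft_force': array([ 0.8762, -0.0391, -0.0706]), 'torque': array([-0.018 , -0.0419, -0.0221]), 'grip_width': np.float64(1.0015)}
```

View pics/side2.png

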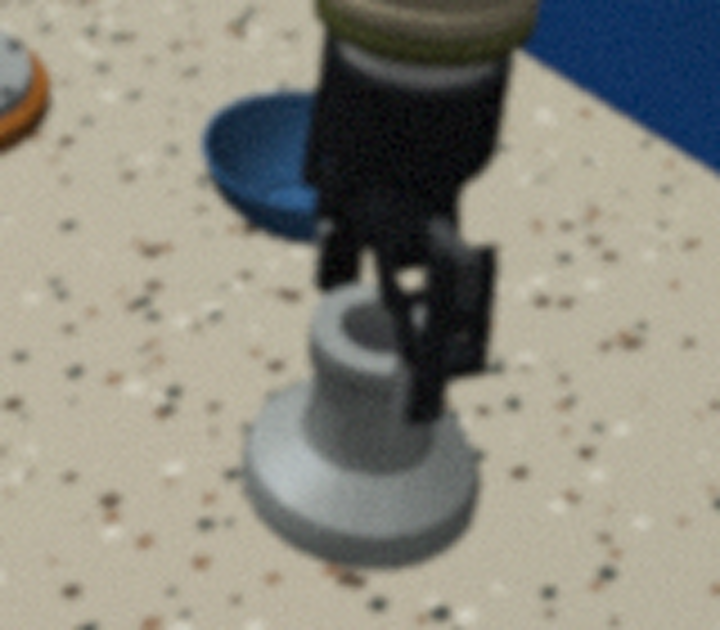

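The fingers straddle the crown. I squeeze gently once here, then again turned by 90 degrees, so the drum is centred in both directions.

Emit:
move_arm(
  deltas=[
    [0,0,0.004,0,0,0,0.6],
    [0,0,0,0,0,0,0],
    [0,0,0,0,0,0,-0.5],
    [0,0,0,0,0,0,-1],
    [0,0,0,0,0,0,-1],
    [0,0,0,0,0,0,-1],
    [0,0,0,0,0,0,-1],
  ],
  force=20,
)

```text
clock: 4.25
position: [0.5937, -0.2187, 0.0623]
ee_rot: [0.151, 0.988, 0.0, -0.0]
ft_force: [1.1, -0.8, -2.0]
grip_width: 0.724
```

Emit:
move_arm(
  deltas=[
    [0,0,0,0,0,0,1],
    [0,0,0,0,0,0,1],
    [0,0,0,0,0,0,1],
    [0,0,0,0,0,10,1],
    [0,0,0,0,0,10,1],
    [0,0,0,0,0,10,1],
    [0,0,0,0,0,10,1],
    [0,0,0,0,0,10,1],
    [0,0,0,0,0,10,1],
    [0,0,0,0,0,10,1],
  ],
)

```text
clock: 5.5
position: [0.5938, -0.2184, 0.0623]
ee_rot: [0.693, 0.721, 0.0, -0.0]
ft_force: [-0.1, -0.1, -0.4]
grip_width: 1.001
```

Emit:
move_arm(
  deltas=[
    [0,0,0,0,0,10,1],
    [0,0,0,0,0,10,1],
    [0,0,0,0,0,0,1],
    [0,0,0,0,0,0,1],
    [0,0,0,0,0,0,0],
    [0,0,0,0,0,0,-1],
    [0,0,0,0,0,0,-1],
    [0,0,0,0,0,0,-1],
    [0,0,0,0,0,0,-1],
    [0,0,0,0,0,0,-1],
  ],
  force=25,
)

```text
clock: 6.75
position: [0.594, -0.2187, 0.0625]
ee_rot: [0.806, 0.592, 0.0, 0.0]
ft_force: [0.5, 0.2, 5.2]
grip_width: 0.719
```

Emit:
move_arm(
  deltas=[
    [0,0,0,0,0,0,-1],
    [0,0,0,0,0,0,-1],
    [0,0,-0.01,0,0,0,-1],
    [0,0,0,0,0,0,-1],
    [0,0,0,0,0,0,-1],
  ],
  force=70,
)

```text
clock: 7.38
position: [0.5934, -0.2183, 0.0717]
ee_rot: [0.806, 0.592, -0.0, -0.001]
ft_force: [-0.0, -0.2, -6.9]
grip_width: 0.708
```

Run:
```python
from h import *
o=manip.get_obs();print({k:np.round(v,4) for k,v in o.items()})
im,d=viewer.camera("side");cv2.imwrite("pics/side3.png",cv2.resize(im[170:310,240:400,::-1],None,fx=4.5,fy=4.5,interpolation=cv2.INTER_CUBIC))
```

```text
{'clock': np.float64(7.375), 'joint_pos': array([-0.4303,  0.6984,  1.0026,  1.6527, -0.6351,  1.1521,  0.4336]), 'joint_velocities': array([ 0.0009,  0.0039, -0.0029, -0.0011, -0.0017,  0.0005,  0.0013]), 'tau': array([ 5.41000e-02, -6.17734e+01,  2.46968e+01, -3.21212e+01,
        3.77000e-02,  4.10000e-03, -6.90000e-03]), 'position': array([ 0.5934, -0.2183,  0.0717]), 'ee_rot': array([ 8.059e-01,  5.920e-01, -2.000e-04, -5.000e-04]), 'ft_force': array([-0.028 , -0.2176, -6.8821]), 'torque': array([-0.0316,  0.057 , -0.0489]), 'grip_width': np.float64(0.7085)}
```

View pics/side3.png

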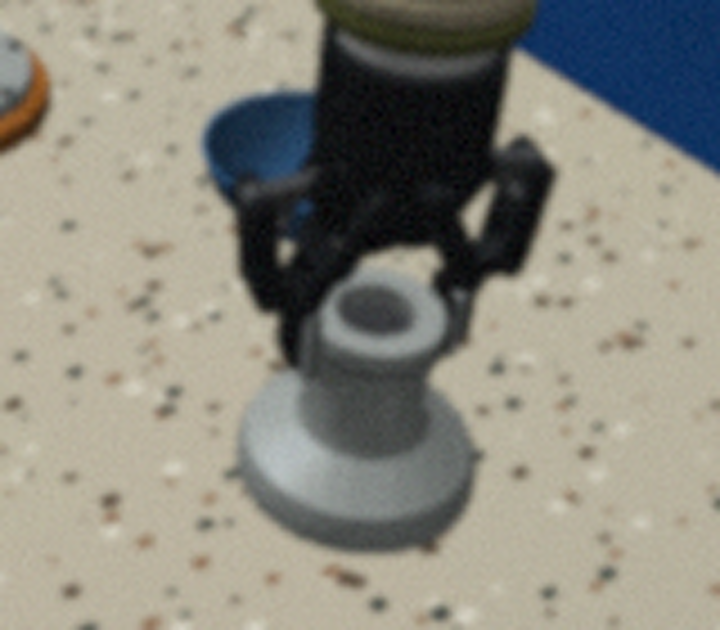

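The drum is held: about 6.9 N of weight, level in the picture. Next I check the robot-to-camera offset with overlays of the held drum.

```bash
cat >> h.py <<'E'
def ov(n,im,box,k,sets,fn):
    x,y,w,h=box
    I=cv2.resize(np.ascontiguousarray(im[y:y+h,x:x+w,::-1]),None,fx=k,fy=k,interpolation=cv2.INTER_CUBIC)
    for c in sets:
        p=(proj(n,circ(*c))-[x,y]+.5)*k
        cv2.polylines(I,[p.astype(np.int32)],True,(0,0,255),1)
    cv2.imwrite(fn,I)
def drumset(x,y,zc): return [(x,y,zc+.048,.031),(x,y,zc+.048,.018),(x,y,zc-.026,.056),(x,y,zc-.048,.056)]
E
python3 - <<'E'
from h import *
o=manip.get_obs();p=o['position']
im,d=viewer.camera("side");ov("side",im,(280,220,80,80),7,drumset(p[0],p[1],p[2]-.0145),"pics/side4.png")
E
```

```text
(no output)
```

View pics/side4.png

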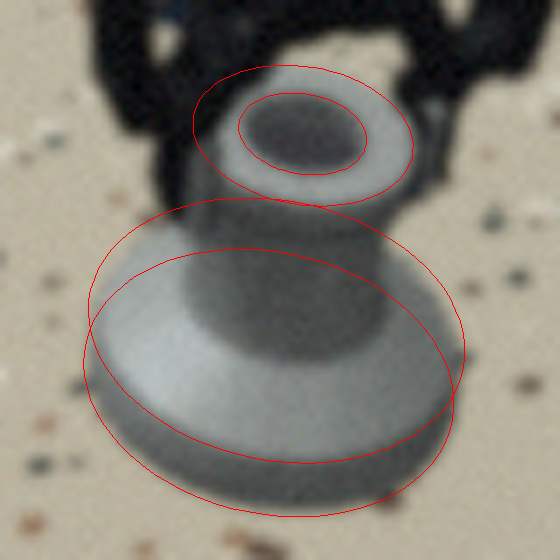

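Emit:
move_arm(
  deltas=[
    [0,0,-0.03,0,0,0,-1],
    [0,0,-0.045,0,0,0,-1],
    [0,0,-0.04,0,0,0,-1],
    [0.02,-0.0077,0,0,0,0,-1],
    [0.045,-0.0172,0,0,0,0,-1],
    [0.045,-0.0172,0,0,0,0,-1],
    [0.045,-0.0172,0,0,0,0,-1],
    [0.045,-0.0172,0,0,0,0,-1],
    [0.045,-0.0172,0,0,0,0,-1],
    [0.045,-0.0172,0,0,0,0,-1],
  ],
)

```text
clock: 8.72
position: [0.5742, 0.0929, 0.1872]
ee_rot: [0.806, 0.592, 0.0, -0.0]
ft_force: [1.2, -0.1, -7.5]
grip_width: 0.71
```

Emit:
move_arm(
  deltas=[
    [0.045,-0.0172,0,0,0,0,-1],
    [0.034,-0.0132,0,0,0,0,-1],
    [0,0,0,0,0,-8,-1],
    [0,0,0,0,0,-8,-1],
    [0,0,0,0,0,-8,-1],
    [0,0,0,0,0,-8,-1],
    [0,0,0,0,0,-8,-1],
    [0,0,0,0,0,0,-1],
    [0,0,0,0,0,0,-1],
  ],
)

```text
clock: 9.85
position: [0.5692, 0.1756, 0.1871]
ee_rot: [0.556, 0.831, -0.0, -0.0]
ft_force: [0.2, 0.0, -6.4]
grip_width: 0.707
```

Run:
```python
from h import *
o=manip.get_obs();p=o['position'];print({k:np.round(v,4) for k,v in o.items()})
im,d=viewer.camera("side")
w=[(.569,.1765,z,r) for z,r in((.0,.075),(.018,.075),(.03,.063),(.125,.0125))]
ov("side",im,(185,120,80,100),6,drumset(p[0],p[1],p[2]-.0145)+w,"pics/side5.png")
im,d=viewer.camera("top");ov("top",im,(155,135,90,90),6,drumset(p[0],p[1],p[2]-.0145)+w,"pics/top5.png")
```

```text
{'clock': np.float64(9.85), 'joint_pos': array([-1.16  ,  0.445 ,  1.0248,  1.6438, -0.3946,  1.2783,  0.329 ]), 'joint_velocities': array([-0.0034,  0.0041,  0.0021, -0.0019,  0.0002,  0.0006,  0.0091]), 'tau': array([  0.1695, -48.7327,  16.583 , -38.4398,   0.2363,  -0.0748,
         0.0669]), 'position': array([0.5692, 0.1756, 0.1871]), 'ee_rot': array([ 5.563e-01,  8.310e-01, -0.000e+00, -2.000e-04]), 'ft_force': array([ 0.1613,  0.0232, -6.4345]), 'torque': array([ 0.2042,  0.0618, -0.0333]), 'grip_width': np.float64(0.7069)}
```

View pics/side5.png

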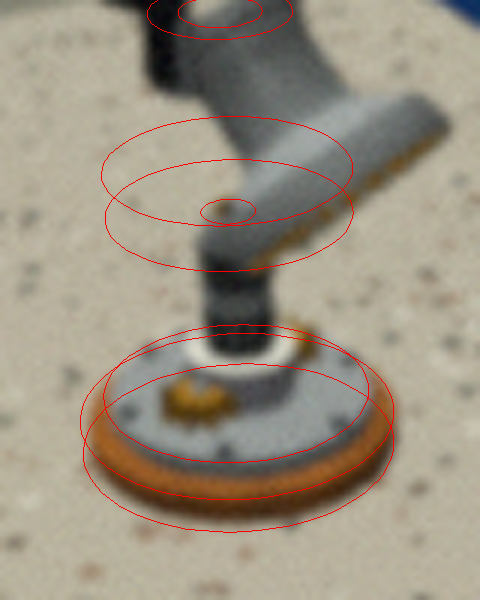

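View pics/top5.png

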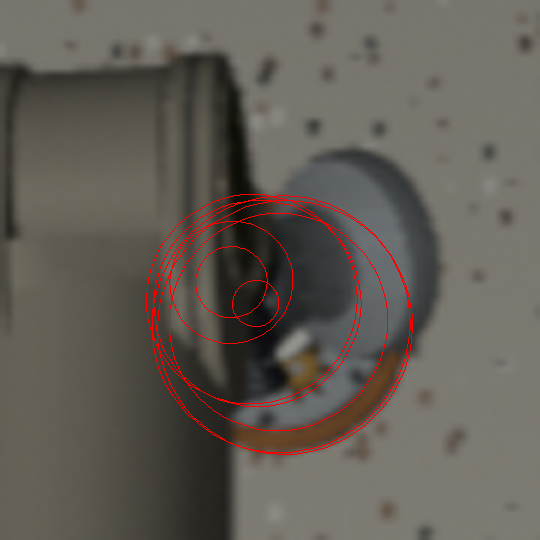

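The drum has swung about 40 degrees about the jaw axis. Its skirt's underside, at 0.1245, passed just below the stem top and caught it, so I carried it too low. I'll back off upward and return to the free ledge spot to stand it level and regrip.

Emit:
move_arm(
  deltas=[
    [-0.01,-0.003,-0.01,0,0,0,-1],
    [-0.02,-0.007,-0.015,0,0,0,-1],
    [-0.03,-0.01,-0.01,0,0,0,-1],
    [-0.042,-0.014,0,0,0,0,-1],
    [-0.042,-0.014,0,0,0,0,-1],
    [-0.042,-0.014,0,0,0,0,-1],
    [-0.042,-0.014,0,0,0,0,-1],
    [-0.042,-0.014,0,0,0,0,-1],
    [-0.04,-0.014,0,0,0,0,-1],
    [-0.03,-0.01,0,0,0,0,-1],
  ],
)

```text
clock: 11.2
position: [0.5936, -0.1864, 0.2238]
ee_rot: [0.556, 0.831, -0.0, 0.001]
ft_force: [0.7, -0.4, -6.0]
grip_width: 0.708
```

Emit:
move_arm(
  deltas=[
    [-0.02,-0.008,0,0,0,0,-1],
    [-0.01,-0.006,0,0,0,0,-1],
    [0,0,0,0,0,0,-1],
    [0,0,0,0,0,0,-1],
  ],
)

```text
clock: 11.7
position: [0.5936, -0.214, 0.2224]
ee_rot: [0.554, 0.832, 0.0, -0.0]
ft_force: [1.2, -0.2, -6.2]
grip_width: 0.709
```

Run:
```python
from h import *
o=manip.get_obs();p=o['position'];print({k:np.round(v,4) for k,v in o.items()})
im,d=viewer.camera("side");np.save("pics/side6.npy",d)
ov("side",im,(250,120,140,160),5,[],"pics/side6.png")
im,d=viewer.camera("top");np.save("pics/top6.npy",d);ov("top",im,(260,110,110,110),5,[],"pics/top6.png")
```

```text
{'clock': np.float64(11.7), 'joint_pos': array([-0.456 ,  0.5154,  1.0325,  1.4991, -0.4463,  1.3803,  0.9995]), 'joint_velocities': array([-0.0079,  0.0019, -0.0058,  0.0022, -0.0016, -0.002 ,  0.0013]), 'tau': array([ 1.39540e+00, -5.56717e+01,  1.99987e+01, -3.84966e+01,
        2.81600e-01, -1.92400e-01,  8.30000e-03]), 'position': array([ 0.5936, -0.214 ,  0.2224]), 'ee_rot': array([ 5.544e-01,  8.323e-01,  4.000e-04, -1.000e-04]), 'ft_force': array([ 1.1776, -0.2004, -6.1574]), 'torque': array([ 0.1986,  0.0594, -0.0064]), 'grip_width': np.float64(0.7085)}
```

View pics/side6.png

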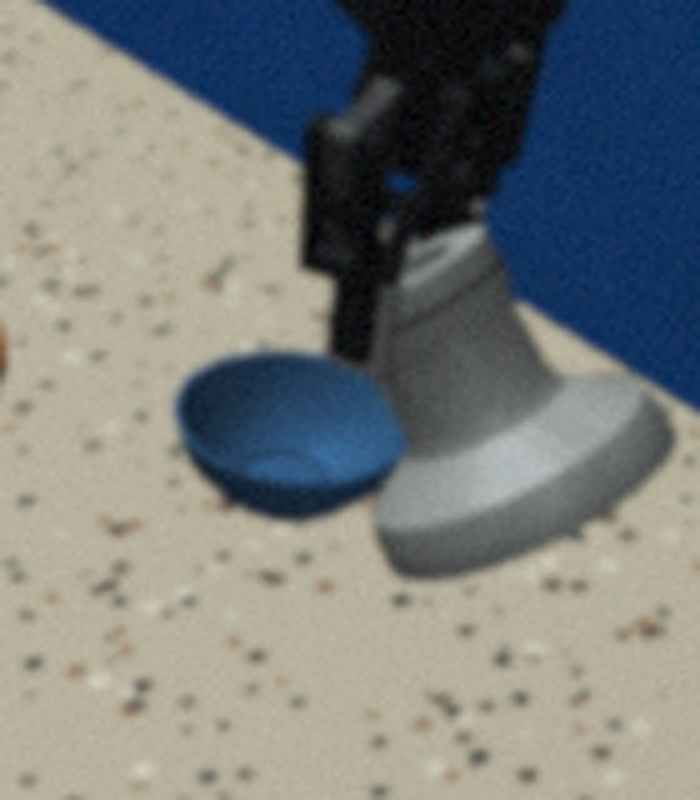

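View pics/top6.png

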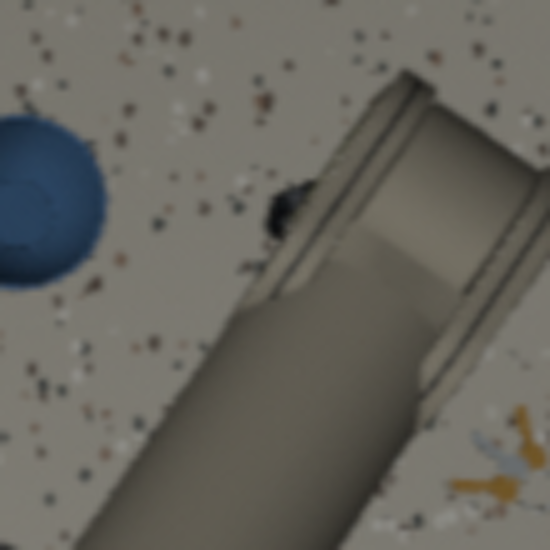

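Run:
```python
from h import *
o=manip.get_obs();p=o['position']
from scipy.spatial.transform import Rotation as Ro
R=Ro.from_quat(o['ee_rot']).as_matrix();tx=R[:,0];tx[2]=0;tx/=np.linalg.norm(tx)
ty=R[:,1]; z=np.array([0,0,1.]);G=p+z*.025
print(tx,ty)
raw=cv2.imread("pics/side6.png")
out=[]
for th in (30,38,46):
    t=np.deg2rad(th);u=np.cos(t)*z+np.sin(t)*tx;v=np.cross(u,ty)
    I=raw.copy()
    for h,r in((.0085,.031),(.0085,.018),(-.0655,.056),(-.0875,.056)):
        a=np.linspace(0,2*np.pi,72,endpoint=False)[:,None]
        X=G+u*h+r*(np.cos(a)*v+np.sin(a)*ty)
        q=(proj("side",X)-[250,120]+.5)*5
        cv2.polylines(I,[q.astype(np.int32)],True,(0,0,255),1)
    out.append(I[180:600,320:])
cv2.imwrite("pics/tilt6.png",cv2.resize(np.hstack(out),None,fx=.7,fy=.7))
```

```text
[-0.38582537  0.92257183  0.        ] [9.22571851e-01 3.85825196e-01 3.13335824e-04]
```

View pics/tilt6.png

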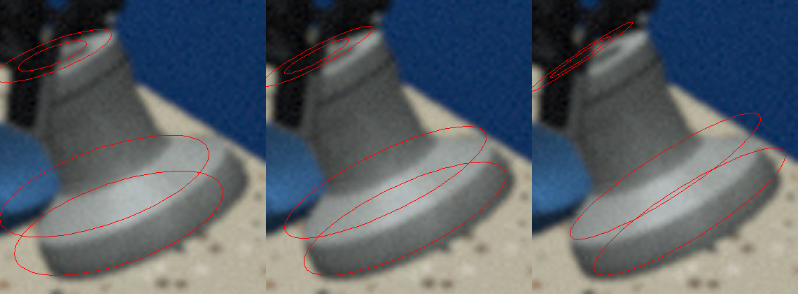

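The overlay shows about 30–35 degrees of tilt, with the drum also slid about 10 mm along the pads. I'll tilt the tool by 30 degrees about its y so the drum hangs level, then lower it.

Emit:
move_arm(
  deltas=[
    [0,0,0,0,10,0,-1],
    [0,0,0,0,10,0,-1],
    [0,0,0,0,10,0,-1],
    [-0.014,0,0.02425,0,0,0,-1],
    [-0.014,0,0.02425,0,0,0,-1],
    [-0.014,0,0.02425,0,0,0,-1],
    [-0.014,0,0.02425,0,0,0,-1],
    [0,0,0,0,0,0,-1],
    [0,0,0,0,0,0,-1],
  ],
)

```text
clock: 12.92
position: [0.5939, -0.215, 0.1114]
ee_rot: [0.536, 0.804, 0.143, -0.215]
ft_force: [-0.9, -0.7, -7.1]
grip_width: 0.705
```

Run:
```python
from h import *
o=manip.get_obs();p=o['position'];print({k:np.round(v,4) for k,v in o.items()})
im,d=viewer.camera("side")
ov("side",im,(250,150,140,160),5,[],"pics/side7.png")
```

```text
{'clock': np.float64(12.925), 'joint_pos': array([ 0.0147,  0.8664,  0.7732,  1.247 , -0.7885,  1.7403,  1.1955]), 'joint_velocities': array([ 0.0037, -0.0152,  0.0047, -0.0048, -0.0011, -0.0004,  0.002 ]), 'tau': array([-2.72100e-01, -8.12100e+01,  2.01553e+01, -3.06059e+01,
       -1.27020e+00,  3.34010e+00,  6.30000e-03]), 'position': array([ 0.5939, -0.215 ,  0.1114]), 'ee_rot': array([ 0.5357,  0.804 ,  0.1434, -0.2147]), 'ft_force': array([-0.8964, -0.7039, -7.1252]), 'torque': array([-1.0279, -0.4596,  0.0235]), 'grip_width': np.float64(0.7047)}
```

View pics/side7.png

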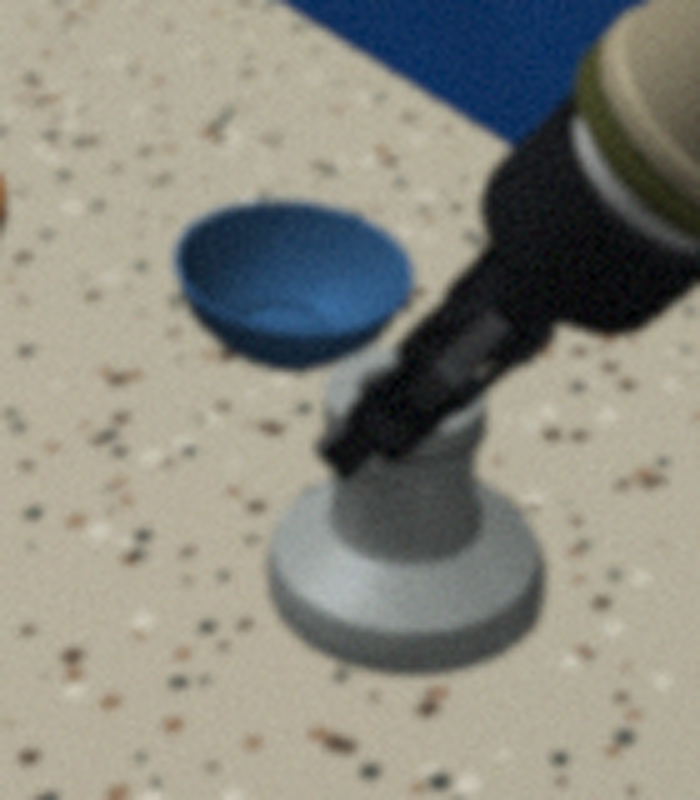

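The drum now hangs upright in the tilted hand. Lowering it to the ledge.

Emit:
move_arm(
  deltas=[
    [-0.01,0,0.0173,0,0,0,-1],
    [-0.008,0,0.0139,0,0,0,-1],
    [-0.001,0,0.0017,0,0,0,-1],
    [-0.001,0,0.0017,0,0,0,-1],
    [0,0,0,0,0,0,-1],
  ],
)

```text
clock: 13.6
position: [0.5933, -0.2151, 0.0706]
ee_rot: [0.536, 0.804, 0.144, -0.215]
ft_force: [-0.7, 0.1, -2.9]
grip_width: 0.706
```

Run:
```python
from h import *
o=manip.get_obs();print({k:np.round(v,4) for k,v in o.items() if k in('position','ft_force','torque')})
im,d=viewer.camera("side")
ov("side",im,(250,180,140,140),5,drumset(.594,-.227,.048),"pics/side8.png")
```

```text
{'position': array([ 0.5933, -0.2151,  0.0706]), 'ft_force': array([-0.6771,  0.1078, -2.9023]), 'torque': array([-0.6874,  0.0168,  0.1413])}
```

View pics/side8.png

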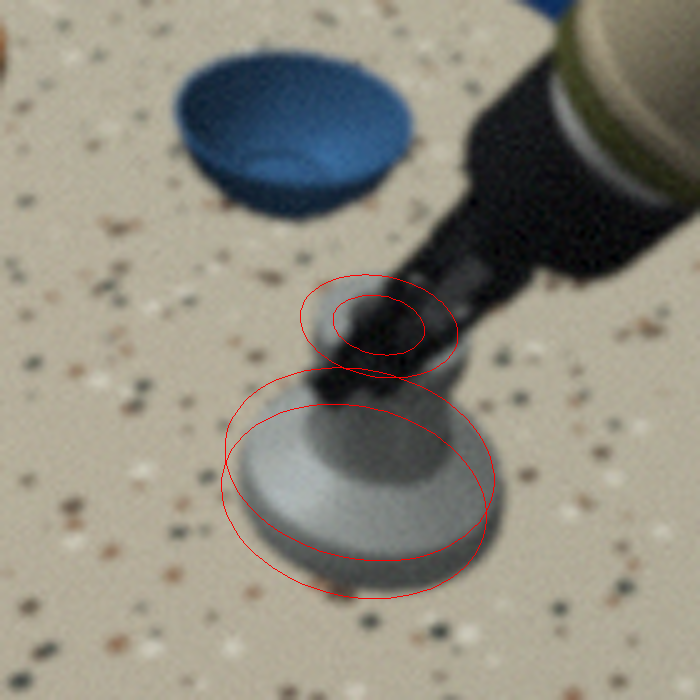

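Rim contact at Fz −2.9 N. I ease it down, open, retract along the tool, and level the tool.

Emit:
move_arm(
  deltas=[
    [-0.001,0,0.0017,0,0,0,-1],
    [0,0,0,0,0,0,-1],
    [0,0,0,0,0,0,1],
    [0,0,0,0,0,0,1],
    [0,0,0,0,0,0,1],
    [0,0,0,0,0,0,1],
  ],
)

```text
clock: 14.4
position: [0.5933, -0.215, 0.0683]
ee_rot: [0.536, 0.804, 0.144, -0.215]
ft_force: [-0.0, 0.3, 0.4]
grip_width: 0.998
```

Emit:
move_arm(
  deltas=[
    [0,0,-0.01,0,0,0,1],
    [0,0,-0.03,0,0,0,1],
    [0,0,-0.04,0,0,0,1],
    [0,0,-0.04,0,0,0,1],
    [0,0,0,0,-10,0,1],
    [0,0,0,0,-10,0,1],
    [0,0,0,0,-10,0,1],
    [0,0,0,0,0,0,1],
  ],
)

```text
clock: 15.4
position: [0.6177, -0.2653, 0.1729]
ee_rot: [0.552, 0.834, 0.001, 0.0]
ft_force: [0.4, 0.4, 0.2]
grip_width: 1.003
```

Run:
```python
from h import *
o=manip.get_obs();print({k:np.round(v,4) for k,v in o.items() if k in('position','ft_force','torque','ee_rot','joint_pos')})
im,d=viewer.camera("side")
W=cloud("side",d);m=(abs(W[...,2]-.098)<.006)&(W[...,0]>.5)&(W[...,0]<.7)&(W[...,1]<-.15)&(W[...,1]>-.3)
q=W[m];print(len(q),(q.max(0)+q.min(0))/2,q.max(0)-q.min(0))
ov("side",im,(250,180,140,140),5,drumset(.594,-.227,.048),"pics/side9.png")
im,d=viewer.camera("top")
ov("top",im,(270,130,100,100),5,[],"pics/top9.png")
```

```text
{'joint_pos': array([-0.3137,  0.6561,  0.999 ,  1.44  , -0.5565,  1.3446,  1.1143]), 'position': array([ 0.6177, -0.2653,  0.1729]), 'ee_rot': array([5.521e-01, 8.338e-01, 1.000e-03, 3.000e-04]), 'ft_force': array([0.4398, 0.4476, 0.2189]), 'torque': array([ 0.0332, -0.028 ,  0.0078])}
420 [ 0.60100976 -0.23067556  0.09610428] [0.06350029 0.06129402 0.00813389]
```

View pics/side9.png

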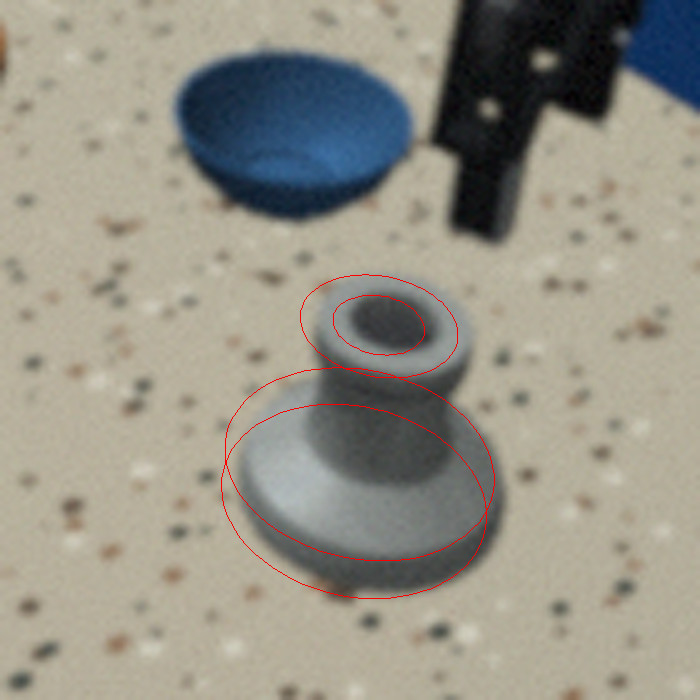

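View pics/top9.png

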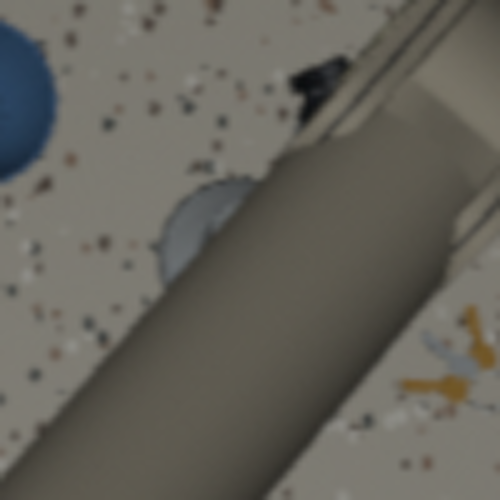

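The drum stands upright at about (0.599, −0.228), and the other objects are untouched. I go over it and repeat the double squeeze: first turned 90 degrees, then at the final yaw.

Emit:
move_arm(
  deltas=[
    [0.0416,-0.0026,0,0,0,10,1],
    [0,0,0,0,0,10,1],
    [0,0,0,0,0,10,1],
    [0,0,0,0,0,10,1],
    [0,0,0,0,0,10,1],
    [0,0,0.01,0,0,10,1],
    [0,0,0.02,0,0,10,1],
    [0,0,0.02,0,0,10,1],
    [0,0,0.02,0,0,10,1],
    [0,0,0.02,0,0,0,1],
  ],
  force=20,
)

```text
clock: 16.75
position: [0.5977, -0.2353, 0.0814]
ee_rot: [0.981, 0.195, -0.001, 0.0]
ft_force: [-0.2, -0.0, 0.1]
grip_width: 0.995
```

Emit:
move_arm(
  deltas=[
    [0,0,0.014,0,0,0,1],
    [0,0,0.006,0,0,0,1],
    [0,0,0,0,0,0,1],
    [0,0,0,0,0,0,0],
    [0,0,0,0,0,0,-1],
    [0,0,0,0,0,0,-1],
    [0,0,0,0,0,0,-1],
    [0,0,0,0,0,0,-1],
  ],
)

```text
clock: 17.75
position: [0.5983, -0.2329, 0.0629]
ee_rot: [0.981, 0.196, 0.0, -0.0]
ft_force: [-1.1, 2.4, 5.5]
grip_width: 0.719
```

Emit:
move_arm(
  deltas=[
    [0,0,0,0,0,0,1],
    [0,0,0,0,0,0,1],
    [0,0,0,0,0,-4,1],
    [0,0,0,0,0,-10,1],
    [0,0,0,0,0,-10,1],
    [0,0,0,0,0,-10,1],
    [0,0,0,0,0,-10,1],
    [0,0,0,0,0,-10,1],
    [0,0,0,0,0,-10,1],
    [0,0,0,0,0,-10,1],
  ],
)

```text
clock: 19.0
position: [0.5978, -0.2332, 0.0621]
ee_rot: [0.663, 0.748, -0.0, -0.0]
ft_force: [-0.4, -0.0, 0.8]
grip_width: 1.003
```

Emit:
move_arm(
  deltas=[
    [0,0,0,0,0,-10,1],
    [0,0,0,0,0,-6,1],
    [0,0,0,0,0,0,1],
    [0,0,0,0,0,0,0],
    [0,0,0,0,0,0,-1],
    [0,0,0,0,0,0,-1],
    [0,0,0,0,0,0,-1],
    [0,0,0,0,0,0,-1],
  ],
  force=25,
)

```text
clock: 20.0
position: [0.5981, -0.233, 0.0623]
ee_rot: [0.555, 0.832, 0.0, 0.0]
ft_force: [1.6, 0.6, 1.1]
grip_width: 0.72
```

Emit:
move_arm(
  deltas=[
    [0,0,0,0,0,0,-1],
    [0,0,0,0,0,0,-1],
    [0,0,0,0,0,0,-1],
  ],
  force=110,
)

```text
clock: 20.38
position: [0.5983, -0.2331, 0.0627]
ee_rot: [0.555, 0.832, 0.0, 0.0]
ft_force: [0.7, 0.9, 5.5]
grip_width: 0.701
```

Run:
```python
from h import *
o=manip.get_obs();p=o['position'];print({k:np.round(v,4) for k,v in o.items() if k in('position','ft_force','torque','ee_rot','joint_pos','grip_width')})
im,d=viewer.camera("side")
ov("side",im,(250,180,140,140),5,drumset(p[0],p[1],.048),"pics/side10.png")
```

```text
{'joint_pos': array([-0.3528,  0.6884,  0.9199,  1.6299, -0.5947,  1.1258,  1.1169]), 'position': array([ 0.5983, -0.2331,  0.0627]), 'ee_rot': array([5.548e-01, 8.320e-01, 2.000e-04, 3.000e-04]), 'ft_force': array([0.6934, 0.8905, 5.5495]), 'torque': array([ 0.0913, -0.0545, -0.0513]), 'grip_width': np.float64(0.7014)}
```

View pics/side10.png

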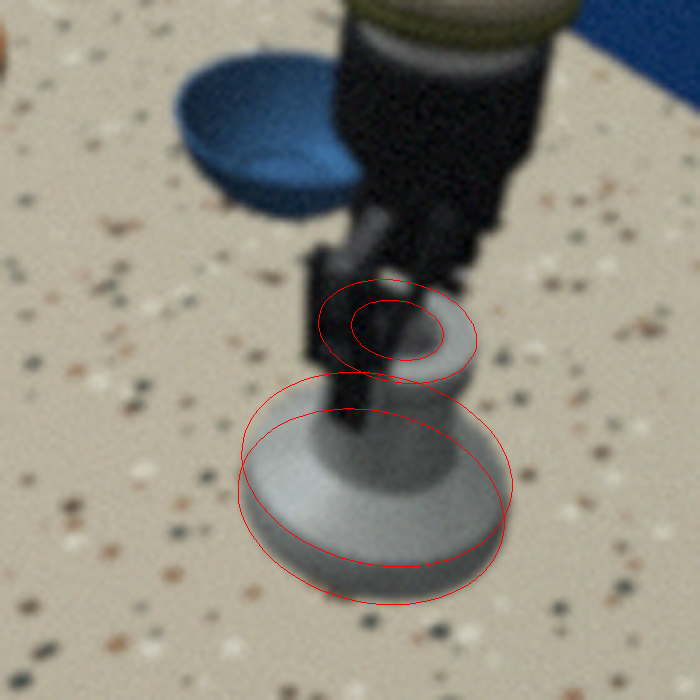

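The centred drum matches the overlay. I lift well clear this time (underside above 0.155) and carry it to the stem.

Emit:
move_arm(
  deltas=[
    [0,0,-0.01,0,0,0,-1],
    [0,0,-0.03,0,0,0,-1],
    [0,0,-0.04,0,0,0,-1],
    [0,0,-0.04,0,0,0,-1],
    [0,0,-0.03,0,0,0,-1],
    [0.01,0.0034,-0.012,0,0,0,-1],
    [0.025,0.0084,0,0,0,0,-1],
    [0.04,0.0134,0,0,0,0,-1],
    [0.045,0.0151,0,0,0,0,-1],
    [0.045,0.0151,0,0,0,0,-1],
  ],
)

```text
clock: 21.68
position: [0.5845, -0.057, 0.2228]
ee_rot: [0.555, 0.832, -0.0, -0.001]
ft_force: [0.9, 0.3, -6.3]
grip_width: 0.702
```

Emit:
move_arm(
  deltas=[
    [0.045,0.0151,0,0,0,0,-1],
    [0.045,0.0151,0,0,0,0,-1],
    [0.045,0.0151,0,0,0,0,-1],
    [0.04,0.0134,0,0,0,0,-1],
    [0.03,0.01,0,0,0,0,-1],
    [0.019,0.0064,0,0,0,0,-1],
    [0,0,0,0,0,0,-1],
    [0,0,0,0,0,0,-1],
  ],
)

```text
clock: 22.68
position: [0.5689, 0.1748, 0.224]
ee_rot: [0.556, 0.831, -0.0, 0.0]
ft_force: [0.7, -0.1, -6.2]
grip_width: 0.7
```

Run:
```python
from h import *
o=manip.get_obs();p=o['position'];print({k:np.round(v,4) for k,v in o.items() if k in('position','ft_force','torque','ee_rot','joint_pos','grip_width')})
im,d=viewer.camera("side")
w=[(.5695,.1765,z,r) for z,r in((.0,.075),(.018,.075),(.03,.063),(.125,.0125))]
ov("side",im,(185,100,80,120),5,drumset(p[0],p[1],p[2]-.0145)+w,"pics/side11.png")
cv2.imwrite("pics/side11r.png",cv2.resize(im[100:220,185:265,::-1],None,fx=5,fy=5,interpolation=cv2.INTER_CUBIC))
```

```text
{'joint_pos': array([-1.1937,  0.4275,  1.0779,  1.5973, -0.3829,  1.3493,  0.3251]), 'position': array([0.5689, 0.1748, 0.224 ]), 'ee_rot': array([ 5.556e-01,  8.315e-01, -5.000e-04,  0.000e+00]), 'ft_force': array([ 0.7405, -0.0928, -6.2338]), 'torque': array([-0.0489,  0.0014,  0.0181]), 'grip_width': np.float64(0.6999)}
```

View pics/side11.png

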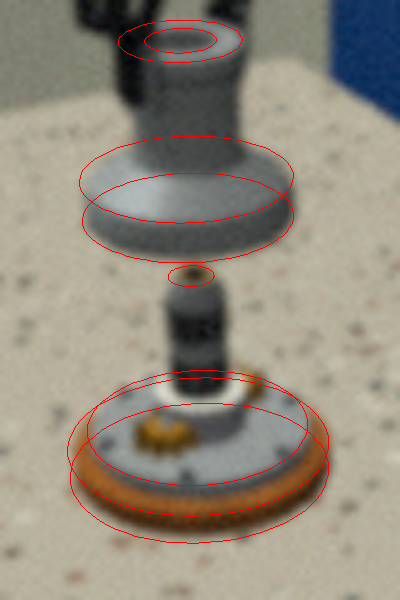

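The drum hangs level, and drum and stem show the same overlay residual, so they are aligned to within about 1 mm. Small correction, then lower to just above the stem tip.

Emit:
move_arm(
  deltas=[
    [0.0012,0.001,0.02,0,0,0,-1],
    [0,0,0.025,0,0,0,-1],
    [0,0,0.012,0,0,0,-1],
    [0,0,0.006,0,0,0,-1],
    [0,0,0.003,0,0,0,-1],
    [0,0,0,0,0,0,-1],
  ],
)

```text
clock: 23.48
position: [0.5697, 0.1777, 0.1586]
ee_rot: [0.555, 0.832, 0.0, 0.0]
ft_force: [-0.6, 0.3, -6.8]
grip_width: 0.699
```

Emit:
move_arm(
  deltas=[
    [0,0,0.002,0,0,0,-1],
    [0,0,0.002,0,0,0,-1],
    [0,0,0,0,0,0,-1],
  ],
)

```text
clock: 23.85
position: [0.5694, 0.1778, 0.1542]
ee_rot: [0.555, 0.832, 0.0, -0.0]
ft_force: [0.1, 0.3, -6.1]
grip_width: 0.698
```

Emit:
move_arm(
  deltas=[
    [0,0,0.002,0,0,0,-1],
    [0,0,0.002,0,0,0,-1],
    [0,0,0,0,0,0,-1],
  ],
)

```text
clock: 24.22
position: [0.5696, 0.1776, 0.1501]
ee_rot: [0.555, 0.832, -0.0, 0.0]
ft_force: [0.8, -1.4, -5.3]
grip_width: 0.703
```

Emit:
move_arm(
  deltas=[
    [0,0,0.002,0,0,0,-1],
    [0,0,0.002,0,0,0,-1],
    [0,0,0,0,0,0,-1],
  ],
)

```text
clock: 24.6
position: [0.5695, 0.1776, 0.1461]
ee_rot: [0.555, 0.832, -0.0, 0.0]
ft_force: [0.7, 0.8, -6.5]
grip_width: 0.702
```

Run:
```python
from h import *
o=manip.get_obs();p=o['position'];print({k:np.round(v,4) for k,v in o.items() if k in('position','ft_force','torque','ee_rot','joint_pos','grip_width')})
im,d=viewer.camera("side")
ov("side",im,(185,100,80,120),5,[],"pics/side12.png")
```

```text
{'joint_pos': array([-1.1545,  0.4993,  1.0204,  1.6884, -0.451 ,  1.2112,  0.3693]), 'position': array([0.5695, 0.1776, 0.1461]), 'ee_rot': array([ 5.549e-01,  8.319e-01, -0.000e+00,  1.000e-04]), 'ft_force': array([ 0.7242,  0.7508, -6.5468]), 'torque': array([-0.2678, -0.375 , -0.0203]), 'grip_width': np.float64(0.7016)}
```

View pics/side12.png

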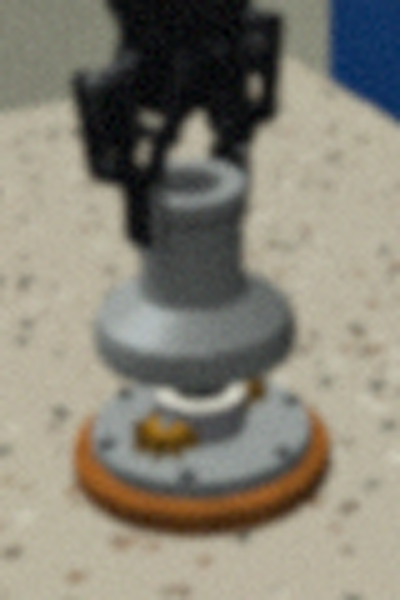

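The drum is on the stem with low forces. Lowering towards the pinions, where contact is expected at TCP z ≈ 0.1055.

Emit:
move_arm(
  deltas=[
    [0,0,0.003,0,0,0,-1],
    [0,0,0.003,0,0,0,-1],
    [0,0,0.003,0,0,0,-1],
    [0,0,0.003,0,0,0,-1],
    [0,0,0,0,0,0,-1],
  ],
)

```text
clock: 25.28
position: [0.5695, 0.1776, 0.1341]
ee_rot: [0.555, 0.832, -0.0, 0.0]
ft_force: [2.4, -1.7, -7.2]
grip_width: 0.699
```

Run:
```python
from h import *
o=manip.get_obs();p=o['position'];print({k:np.round(v,4) for k,v in o.items() if k in('position','ft_force','torque')})
```

```text
{'position': array([0.5695, 0.1776, 0.1341]), 'ft_force': array([ 2.3837, -1.7017, -7.2034]), 'torque': array([-0.3545, -0.5394, -0.0307])}
```

Emit:
move_arm(
  deltas=[
    [-0.0006,0.0003,0.002,0,0,0,-1],
    [0,0,0.003,0,0,0,-1],
    [0,0,0.003,0,0,0,-1],
    [0,0,0,0,0,0,-1],
  ],
)

```text
clock: 25.78
position: [0.5698, 0.1773, 0.1259]
ee_rot: [0.555, 0.832, -0.0, -0.0]
ft_force: [-0.1, -0.4, -6.8]
grip_width: 0.702
```

Run:
```python
from h import *
o=manip.get_obs();p=o['position'];print({k:np.round(v,4) for k,v in o.items() if k in('position','ft_force','torque')})
```

```text
{'position': array([0.5698, 0.1773, 0.1259]), 'ft_force': array([-0.142 , -0.4467, -6.7627]), 'torque': array([-0.0768, -0.1161, -0.    ])}
```

Forces cleared. Down to just above the pinions.

Emit:
move_arm(
  deltas=[
    [0,0,0.003,0,0,0,-1],
    [0,0,0.003,0,0,0,-1],
    [0,0,0.003,0,0,0,-1],
    [0,0,0.003,0,0,0,-1],
    [0,0,0.003,0,0,0,-1],
    [0,0,0.002,0,0,0,-1],
    [0,0,0,0,0,0,-1],
  ],
)

```text
clock: 26.65
position: [0.5699, 0.1773, 0.1091]
ee_rot: [0.555, 0.832, -0.0, -0.0]
ft_force: [-0.5, -0.9, -7.0]
grip_width: 0.699
```

Emit:
move_arm(
  deltas=[
    [0,0,0.001,0,0,0,-1],
    [0,0,0.001,0,0,0,-1],
    [0,0,0,0,0,0,-1],
  ],
)

```text
clock: 27.02
position: [0.57, 0.1773, 0.1072]
ee_rot: [0.555, 0.832, -0.0, -0.0]
ft_force: [-0.4, 0.5, -7.0]
grip_width: 0.703
```

Run:
```python
from h import *
o=manip.get_obs();p=o['position'];print({k:np.round(v,4) for k,v in o.items() if k in('position','ft_force','torque')})
```

```text
{'position': array([0.57  , 0.1773, 0.1072]), 'ft_force': array([-0.4055,  0.5204, -7.0054]), 'torque': array([-0.0426,  0.0224,  0.0519])}
```

Emit:
move_arm(
  deltas=[
    [0,0,0.0007,0,0,0,-1],
    [0,0,0.0007,0,0,0,-1],
    [0,0,0,0,0,0,-1],
  ],
)

```text
clock: 27.4
position: [0.57, 0.1773, 0.1058]
ee_rot: [0.555, 0.832, 0.0, -0.0]
ft_force: [-0.4, -0.3, -5.9]
grip_width: 0.695
```

Emit:
move_arm(
  deltas=[
    [0,0,0.0007,0,0,0,-1],
    [0,0,0,0,0,0,-1],
  ],
)

```text
clock: 27.65
position: [0.5703, 0.1773, 0.1056]
ee_rot: [0.555, 0.832, 0.0, 0.0]
ft_force: [0.1, -0.6, -1.8]
grip_width: 0.7
```

Contact at z 0.1056, about 5 N on the teeth. Now I rock under light load.

Emit:
move_arm(
  deltas=[
    [0,0,0.0003,0,0,1.5,-1],
    [0,0,0,0,0,1.5,-1],
    [0,0,0,0,0,1.5,-1],
  ],
)

```text
clock: 28.02
position: [0.5706, 0.1774, 0.1056]
ee_rot: [0.588, 0.809, 0.001, 0.0]
ft_force: [0.0, -0.3, 5.5]
grip_width: 0.694
```

Run:
```python
from h import *
o=manip.get_obs();p=o['position'];print({k:np.round(v,4) for k,v in o.items() if k in('position','ft_force','torque')})
```

```text
{'position': array([0.5706, 0.1774, 0.1056]), 'ft_force': array([ 0.0417, -0.3158,  5.5384]), 'torque': array([-0.1501,  0.0461,  0.066 ])}
```

Emit:
move_arm(
  deltas=[
    [0,0,0,0,0,1.5,-1],
    [0,0,0,0,0,1.5,-1],
  ],
)

```text
clock: 28.28
position: [0.5706, 0.1775, 0.1055]
ee_rot: [0.609, 0.793, 0.001, 0.0]
ft_force: [-0.0, -0.7, 5.2]
grip_width: 0.699
```

Emit:
move_arm(
  deltas=[
    [0,0,0,0,0,1.5,-1],
    [0,0,0,0,0,1.5,-1],
  ],
)

```text
clock: 28.52
position: [0.5703, 0.1775, 0.1051]
ee_rot: [0.629, 0.777, 0.0, 0.0]
ft_force: [-0.6, -0.0, 2.0]
grip_width: 0.701
```

Run:
```python
from h import *
o=manip.get_obs();p=o['position'];print({k:np.round(v,4) for k,v in o.items() if k in('position','ft_force','torque')})
```

```text
{'position': array([0.5703, 0.1775, 0.1051]), 'ft_force': array([-0.6002, -0.0244,  1.9851]), 'torque': array([ 0.0988, -0.4107,  0.0414])}
```

z is slipping down and the force is falling, so I may be near the window. Small turn, then feel.

Emit:
move_arm(
  deltas=[
    [0,0,0,0,0,1,-1],
    [0,0,0,0,0,0,-1],
  ],
)

```text
clock: 28.78
position: [0.5694, 0.177, 0.1041]
ee_rot: [0.636, 0.772, -0.001, -0.0]
ft_force: [3.6, -1.4, -6.8]
grip_width: 0.703
```

Emit:
move_arm(
  deltas=[
    [0,0,0.0003,0,0,1,-1],
    [0,0,0,0,0,0,-1],
  ],
)

```text
clock: 29.02
position: [0.5696, 0.1771, 0.104]
ee_rot: [0.642, 0.766, -0.001, -0.0]
ft_force: [1.5, -0.6, -6.4]
grip_width: 0.702
```

Run:
```python
from h import *
o=manip.get_obs();p=o['position'];print({k:np.round(v,4) for k,v in o.items() if k in('position','ft_force','torque')})
```

```text
{'position': array([0.5696, 0.1771, 0.104 ]), 'ft_force': array([ 1.5424, -0.5749, -6.4347]), 'torque': array([-0.2463, -0.4858,  0.0298])}
```

The load is gone and z has fallen to 0.104, so the teeth seem to have found their gaps. Easing down.

Emit:
move_arm(
  deltas=[
    [0,0,0.001,0,0,0,-1],
    [0,0,0.0005,0,0,0,-1],
    [0,0,0,0,0,0,-1],
  ],
)

```text
clock: 29.4
position: [0.5697, 0.1773, 0.1029]
ee_rot: [0.642, 0.767, -0.0, -0.0]
ft_force: [1.6, -1.0, -6.3]
grip_width: 0.702
```

Run:
```python
from h import *
o=manip.get_obs();p=o['position'];print({k:np.round(v,4) for k,v in o.items() if k in('position','ft_force','torque')})
```

```text
{'position': array([0.5697, 0.1773, 0.1029]), 'ft_force': array([ 1.6448, -0.9924, -6.3429]), 'torque': array([-0.1581, -0.1705, -0.0527])}
```

Emit:
move_arm(
  deltas=[
    [0,0,0.001,0,0,0,-1],
    [0,0,0.001,0,0,0,-1],
    [0,0,0.001,0,0,0,-1],
    [0,0,0,0,0,0,-1],
  ],
)

```text
clock: 29.9
position: [0.5699, 0.1774, 0.1]
ee_rot: [0.642, 0.767, -0.0, -0.0]
ft_force: [0.6, -0.4, -5.9]
grip_width: 0.702
```

Emit:
move_arm(
  deltas=[
    [0,0,0.001,0,0,0,-1],
    [0,0,0.001,0,0,0,-1],
    [0,0,0.001,0,0,0,-1],
    [0,0,0,0,0,0,-1],
  ],
)

```text
clock: 30.4
position: [0.5699, 0.1773, 0.097]
ee_rot: [0.642, 0.767, -0.0, -0.0]
ft_force: [-0.6, -0.1, -6.2]
grip_width: 0.696
```

Run:
```python
from h import *
o=manip.get_obs();p=o['position'];print({k:np.round(v,4) for k,v in o.items() if k in('position','ft_force','torque')})
```

```text
{'position': array([0.5699, 0.1773, 0.097 ]), 'ft_force': array([-0.6193, -0.0881, -6.244 ]), 'torque': array([-0.0018, -0.0401,  0.003 ])}
```

Freely sliding in mesh. Home is expected at z ≈ 0.0935.

Emit:
move_arm(
  deltas=[
    [0,0,0.001,0,0,0,-1],
    [0,0,0.001,0,0,0,-1],
    [0,0,0.0007,0,0,0,-1],
    [0,0,0,0,0,0,-1],
  ],
)

```text
clock: 30.9
position: [0.57, 0.1773, 0.0943]
ee_rot: [0.642, 0.767, -0.0, -0.0]
ft_force: [-0.4, 0.6, -6.3]
grip_width: 0.701
```

Emit:
move_arm(
  deltas=[
    [0,0,0.0005,0,0,0,-1],
    [0,0,0,0,0,0,-1],
  ],
)

```text
clock: 31.15
position: [0.57, 0.1773, 0.0939]
ee_rot: [0.642, 0.767, 0.0, -0.0]
ft_force: [1.1, -0.8, -6.5]
grip_width: 0.699
```

Emit:
move_arm(
  deltas=[
    [0,0,0.0005,0,0,0,-1],
    [0,0,0,0,0,0,-1],
  ],
)

```text
clock: 31.4
position: [0.5703, 0.1773, 0.0938]
ee_rot: [0.642, 0.767, 0.0, 0.0]
ft_force: [1.0, 0.5, -2.4]
grip_width: 0.699
```

Emit:
move_arm(
  deltas=[
    [0,0,0.0003,0,0,0,-1],
    [0,0,0,0,0,0,-1],
  ],
)

```text
clock: 31.65
position: [0.5705, 0.1774, 0.0937]
ee_rot: [0.642, 0.767, 0.001, 0.0]
ft_force: [-1.7, 0.3, 5.4]
grip_width: 0.701
```

Seated at z 0.0938. I relax the press, then turn clockwise (+tool z) slowly.

Emit:
move_arm(
  deltas=[
    [0,0,-0.0004,0,0,0,-1],
    [0,0,0,0,0,1,-1],
    [0,0,0,0,0,2,-1],
    [0,0,0,0,0,2,-1],
    [0,0,0,0,0,0,-1],
  ],
)

```text
clock: 32.28
position: [0.5702, 0.1768, 0.0937]
ee_rot: [0.676, 0.737, -0.0, 0.0]
ft_force: [-0.0, -3.0, 5.0]
grip_width: 0.701
```

Run:
```python
from h import *
o=manip.get_obs();p=o['position'];print({k:np.round(v,4) for k,v in o.items() if k in('position','ft_force','torque','joint_pos','ee_rot')})
im,d=viewer.camera("side")
ov("side",im,(185,120,80,100),6,drumset(p[0],p[1],.079),"pics/side13.png")
```

```text
{'joint_pos': array([-1.1558,  0.5944,  1.0389,  1.7369, -0.5593,  1.1401,  0.1392]), 'position': array([0.5702, 0.1768, 0.0937]), 'ee_rot': array([ 6.759e-01,  7.370e-01, -0.000e+00,  3.000e-04]), 'ft_force': array([-0.0364, -3.0025,  4.9605]), 'torque': array([-0.604 ,  0.0067,  0.1047])}
```

View pics/side13.png

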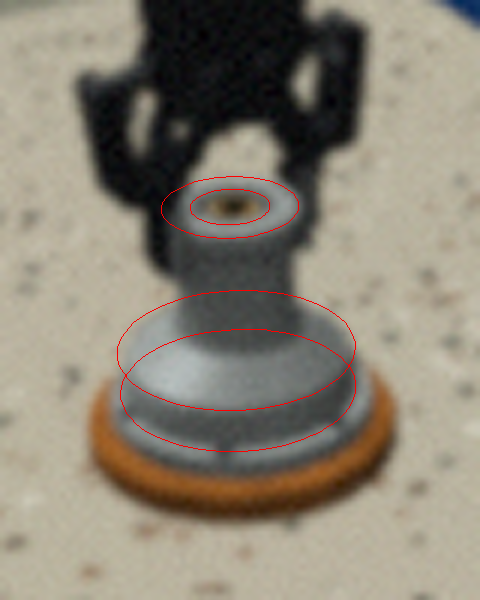

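The drum is home: the skirt sits at the flange and the stem top shows in the bore at (235,207). I keep turning with slightly less press.

Emit:
move_arm(
  deltas=[
    [-0.0003,0,-0.0004,0,0,2,-1],
    [0,0,0,0,0,3,-1],
    [0,0,0,0,0,3,-1],
    [0,0,0,0,0,3,-1],
    [0,0,0,0,0,3,-1],
  ],
)

```text
clock: 32.95
position: [0.5699, 0.1769, 0.0938]
ee_rot: [0.761, 0.649, -0.0, 0.0]
ft_force: [-0.3, -2.4, 2.5]
grip_width: 0.695
```

Run:
```python
from h import *
o=manip.get_obs();p=o['position'];print({k:np.round(v,4) for k,v in o.items() if k in('position','ft_force','torque')})
```

```text
{'position': array([0.5699, 0.1769, 0.0938]), 'ft_force': array([-0.2672, -2.4342,  2.4811]), 'torque': array([-0.5708,  0.0232,  0.4041])}
```

A moment of 0.40 N·m about the axis shows the pinions are being driven. Continuing.

Emit:
move_arm(
  deltas=[
    [0,0,-0.0002,0,0,4,-1],
    [0,0,0,0,0,4,-1],
    [0,0,0,0,0,4,-1],
    [0,0,0,0,0,4,-1],
    [0,0,0,0,0,4,-1],
    [0,0,0,0,0,4,-1],
    [0,0,0,0,0,4,-1],
    [0,0,0,0,0,4,-1],
  ],
)

```text
clock: 33.95
position: [0.5698, 0.1768, 0.0938]
ee_rot: [0.911, 0.413, -0.0, 0.0]
ft_force: [0.5, -2.7, 0.0]
grip_width: 0.706
```

Run:
```python
from h import *
o=manip.get_obs();p=o['position'];print({k:np.round(v,4) for k,v in o.items() if k in('position','ft_force','torque','joint_pos')})
```

```text
{'joint_pos': array([-1.2396,  0.712 ,  1.2056,  1.7403, -0.7115,  1.2053, -0.5555]), 'position': array([0.5698, 0.1768, 0.0938]), 'ft_force': array([ 0.4507, -2.6773,  0.0129]), 'torque': array([-0.6576, -0.1112,  0.3899])}
```

Joint 3 is at 1.21 of its 1.34 limit, so I turn only a little further with checks.

Emit:
move_arm(
  deltas=[
    [0,0,0,0,0,4,-1],
    [0,0,0,0,0,4,-1],
    [0,0,0,0,0,4,-1],
  ],
)

```text
clock: 34.33
position: [0.5698, 0.1767, 0.0938]
ee_rot: [0.949, 0.316, -0.0, 0.0]
ft_force: [-0.6, -2.8, 2.0]
grip_width: 0.701
```

Run:
```python
from h import *
o=manip.get_obs();p=o['position'];print({k:np.round(v,4) for k,v in o.items() if k in('position','ft_force','torque','joint_pos')})
```

```text
{'joint_pos': array([-1.2537,  0.7423,  1.2406,  1.7408, -0.7471,  1.2234, -0.7401]), 'position': array([0.5698, 0.1767, 0.0938]), 'ft_force': array([-0.5521, -2.8298,  1.9871]), 'torque': array([-0.68  , -0.0489,  0.4997])}
```

Emit:
move_arm(
  deltas=[
    [0,0,0,0,0,4,-1],
    [0,0,0,0,0,4,-1],
    [0,0,0,0,0,4,-1],
  ],
)

```text
clock: 34.7
position: [0.5698, 0.1767, 0.0938]
ee_rot: [0.977, 0.215, -0.0, 0.0]
ft_force: [-0.3, -2.3, 0.6]
grip_width: 0.701
```

Run:
```python
from h import *
o=manip.get_obs();p=o['position'];print({k:np.round(v,4) for k,v in o.items() if k in('position','ft_force','torque','joint_pos')})
```

```text
{'joint_pos': array([-1.2634,  0.7664,  1.2669,  1.7411, -0.7748,  1.2383, -0.9307]), 'position': array([0.5698, 0.1767, 0.0938]), 'ft_force': array([-0.3328, -2.3022,  0.6172]), 'torque': array([-0.7573, -0.0707,  0.4538])}
```

Emit:
move_arm(
  deltas=[
    [0,0,0,0,0,4,-1],
    [0,0,0,0,0,4,-1],
    [0,0,0,0,0,4,-1],
    [0,0,0,0,0,3,-1],
    [0,0,0,0,0,0,-1],
    [0,0,0,0,0,0,-1],
  ],
)

```text
clock: 35.45
position: [0.5698, 0.1769, 0.0938]
ee_rot: [0.996, 0.088, -0.0, 0.0]
ft_force: [0.7, -2.1, -1.1]
grip_width: 0.693
```

Run:
```python
from h import *
o=manip.get_obs();p=o['position'];print({k:np.round(v,4) for k,v in o.items() if k in('position','ft_force','torque','joint_pos','ee_rot')})
```

```text
{'joint_pos': array([-1.2707,  0.787 ,  1.2883,  1.7412, -0.7984,  1.2514, -1.1724]), 'position': array([0.5698, 0.1769, 0.0938]), 'ee_rot': array([ 9.961e-01,  8.800e-02, -2.000e-04,  1.000e-04]), 'ft_force': array([ 0.7358, -2.1158, -1.0577]), 'torque': array([-0.6783, -0.1335,  0.0349])}
```

A quarter turn is done (tool yaw turned 90°) with sustained drive torque of 0.4–0.5 N·m. I open and rise straight up.

Emit:
move_arm(
  deltas=[
    [0,0,0,0,0,0,0.5],
    [0,0,0,0,0,0,1],
    [0,0,0,0,0,0,1],
    [0,0,0,0,0,0,1],
    [0,0,0,0,0,0,1],
  ],
)

```text
clock: 36.08
position: [0.57, 0.1771, 0.0941]
ee_rot: [0.996, 0.088, 0.0, -0.0]
ft_force: [-0.2, -0.6, -0.4]
grip_width: 1.004
```

Run:
```python
from h import *
o=manip.get_obs();p=o['position'];print({k:np.round(v,4) for k,v in o.items() if k in('position','ft_force','torque','grip_width')})
im,d=viewer.camera("side")
ov("side",im,(185,120,80,100),6,[],"pics/side14.png")
```

```text
{'position': array([0.57  , 0.1771, 0.0941]), 'ft_force': array([-0.1981, -0.5602, -0.4128]), 'torque': array([ 0.0237, -0.0183,  0.0277]), 'grip_width': np.float64(1.0036)}
```

View pics/side14.png

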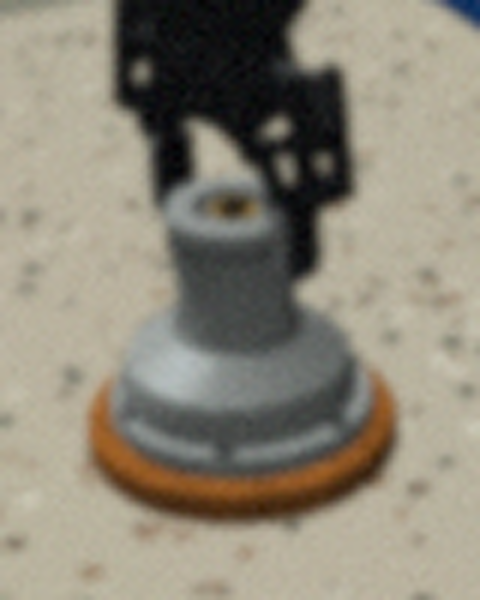

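Emit:
move_arm(
  deltas=[
    [0,0,-0.01,0,0,0,1],
    [0,0,-0.02,0,0,0,1],
    [0,0,-0.04,0,0,0,1],
    [0,0,-0.05,0,0,0,1],
    [0,0,0,0,0,0,1],
  ],
)

```text
clock: 36.75
position: [0.5719, 0.1765, 0.2184]
ee_rot: [0.996, 0.088, 0.003, -0.001]
ft_force: [-0.3, -1.4, -0.8]
grip_width: 1.001
```

Run:
```python
from h import *
o=manip.get_obs();p=o['position'];print({k:np.round(v,4) for k,v in o.items() if k in('position','ft_force','torque','grip_width','joint_pos')})
im,d=viewer.camera("side");np.save("pics/side15.npy",d)
I=[]
ov("side",im,(190,130,75,90),8,drumset(.570,.177,.079),"pics/a.png")
ov("side",im,(190,130,75,90),8,[],"pics/b.png")
cv2.imwrite("pics/side15.png",cv2.resize(np.hstack([cv2.imread("pics/b.png"),cv2.imread("pics/a.png")]),None,fx=.66,fy=.66,interpolation=cv2.INTER_AREA))
W=cloud("side",d)
c=np.array([.57,.177]);m=(abs(W[...,2]-.129)<.008)&(np.linalg.norm(W[...,:2]-c,axis=-1)<.045)
q=W[m];print(len(q),((q.max(0)+q.min(0))/2).round(4))
A=np.c_[q[:,:2]-c,np.ones(len(q))];r=np.linalg.lstsq(A,q[:,2],rcond=None)[0];print("crown plane",r)
```

```text
{'joint_pos': array([-1.2968,  0.5835,  1.3116,  1.606 , -0.5745,  1.394 , -1.3194]), 'position': array([0.5719, 0.1765, 0.2184]), 'ft_force': array([-0.2944, -1.3837, -0.7855]), 'torque': array([ 0.0015, -0.0205, -0.0532]), 'grip_width': np.float64(1.0007)}
235 [0.5716 0.1735 0.1256]
crown plane [0.01201841 0.02869788 0.12714462]
```

View pics/side15.png

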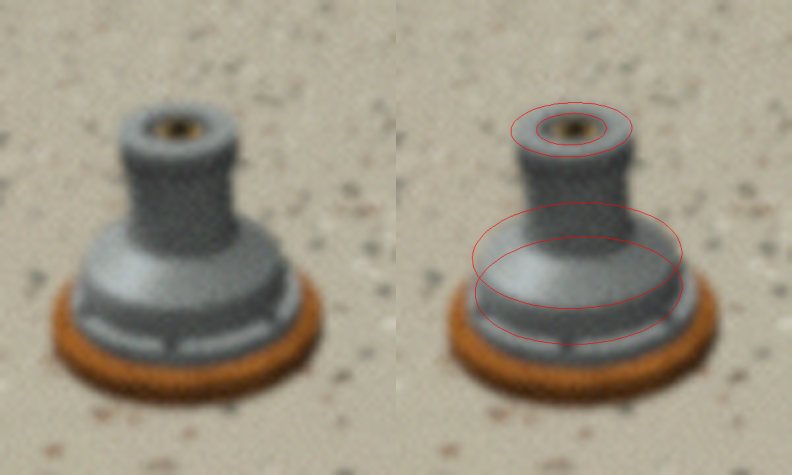

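The drum appears upright and at home height. I unwind the wrist and move aside for a top view.

Emit:
move_arm(
  deltas=[
    [0,0,0,0,0,-8,1],
    [0,0,0,0,0,-8,1],
    [0,0,0,0,0,-8,1],
    [0,0,0,0,0,-8,1],
    [-0.02,0.03,-0.02,0,0,0,1],
    [-0.025,0.04,0,0,0,0,1],
    [-0.025,0.04,0,0,0,0,1],
    [-0.025,0.04,0,0,0,0,1],
    [-0.02,0.03,0,0,0,0,1],
    [0,0,0,0,0,0,1],
  ],
)

```text
clock: 38.05
position: [0.6045, -0.0375, 0.2334]
ee_rot: [0.934, 0.356, -0.001, 0.0]
ft_force: [0.5, -0.0, -0.9]
grip_width: 1.0
```

Run:
```python
from h import *
o=manip.get_obs();p=o['position'];print({k:np.round(v,4) for k,v in o.items() if k in('position','ft_force','joint_pos','joint_velocities')})
im,d=viewer.camera("top")
w=[(.5695,.1765,z,r) for z,r in((.018,.075),(.03,.063))]
ov("top",im,(155,135,90,90),6,drumset(.5695,.1765,.079)+w,"pics/top16.png")
ov("top",im,(100,100,300,170),2.6,[],"pics/top16b.png")
W=cloud("side",np.load("pics/side15.npy"));W0=cloud("side",np.load("pics/side0.npy"))
for nm,Wi,c,z in(("now",W,np.array([.572,.174]),.129),("start",W0,np.array([.596,-.2215]),.0985)):
    rr=np.linalg.norm(Wi[...,:2]-c,axis=-1);m=(abs(Wi[...,2]-z)<.006)&(rr<.029)&(rr>.02)
    q=Wi[m];A=np.c_[q[:,:2]-c,np.ones(len(q))];print(nm,len(q),np.median(q[:,2]),np.linalg.lstsq(A,q[:,2],rcond=None)[0].round(4))
```

```text
{'joint_pos': array([-0.8581,  0.4998,  1.1683,  1.5565, -0.463 ,  1.3955, -0.4935]), 'joint_velocities': array([-0.0583, -0.001 , -0.0319, -0.0086, -0.0147,  0.0052, -0.0305]), 'position': array([ 0.6045, -0.0375,  0.2334]), 'ft_force': array([ 0.4905, -0.0481, -0.8593])}
now 95 0.12832895829419888 [-0.0044  0.0047  0.128 ]
start 240 0.09723901150426048 [0.0007 0.0048 0.0972]
```

View pics/top16.png

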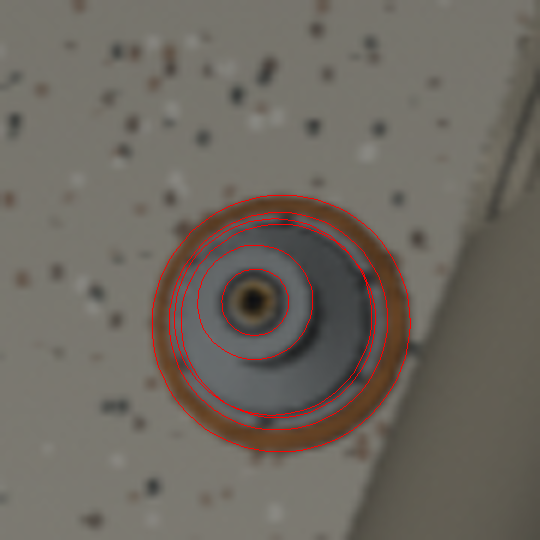

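View pics/top16b.png

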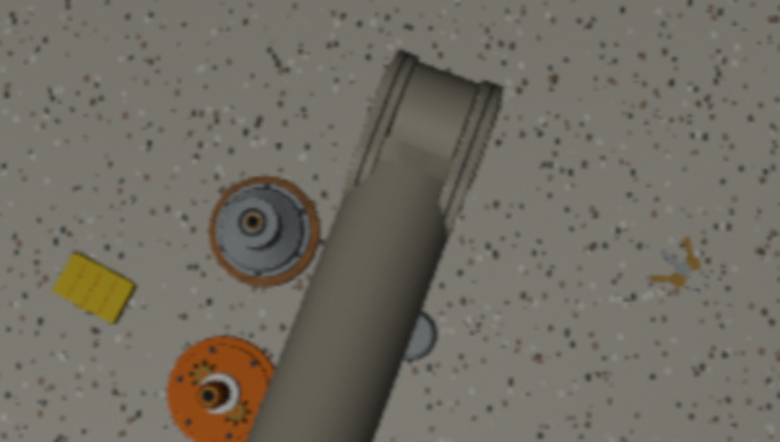

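Top view: the drum is concentric with the winch and matches the home overlay. The crown plane is tilted by only about 0.006 rad and sits 31 mm above its starting height, which is exactly home. The other objects are in place. Handing in.

```bash
python3 -c "
from workcell import manip
print(manip.hand_in())"
```

```text
the job is handed in; nothing more can be done
None
```

The drum is back on the winch, fully home. I turned it about 90° clockwise, released it and moved the arm clear. The job was handed in at about 38 s.

**What went wrong on the way:** On the first carry I came in too low and the drum's skirt caught the stem top. The drum swung about 30–35° in the grip and slid about 10 mm along the pads. I took it back to the ledge, stood it level, centred and regripped it, then carried it over higher. The contact force during that knock was not measured. The wrist read low before and after, but I can't rule out a brief peak above 35 N.

**Meshing:** The teeth met at the expected height, with about 12 N on them by wrist readings. I rocked it in one direction only, about 11° clockwise, before the load fell away. The drum then eased down the last 12 mm with no resistance and seated with about 12 N.

**Last checks:**
- **Seating:** The crown is 31 mm higher than when the drum stood on the ledge, which is exactly home. Tilt is about 0.006 rad, and the top view shows the drum concentric with the winch.
- **Drive:** A steady 0.4–0.5 N·m during the turn matches driving the pinions. I could not read the pinion angle directly; a quarter turn implies about 4.7 rad.
- **Bystanders:** The key bowl looked unmoved in the side views, but was under the arm in the last top view, as was part of the flask lid. The rest of the lid, the pillbox and the keys appear in their places there. I checked these by eye, not by measurement.

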